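Stow the fuel-test bench for sea

ROBOT

A 6-joint arm with a two-finger parallel gripper is mounted at the origin on the work surface. World frame = base frame: x ahead of the robot, y to its left, z up, the work surface at z = 0. Lengths are in m, angles in rad, forces in N, time in s.
With the tool pointing down it reaches from about 0.4 to 0.825 m from the base axis. Payload 7 kg.
Tool frame: the origin (TCP) lies on the centre line of the jaws, within the pads' length; the fingertips stand 25 mm ahead of it and the grasp point (between the pads) lies 6 mm ahead of it; z points along the fingers, y is the line along which they close (so a half turn about z gives the same grasp; the last joint's range is limited). The gripper opens to 88 mm and grips with 3 to 60 N. Pads are 19 mm wide; open, the fingers measure 130 mm over their backs; the gripper's body (78 mm by 193 mm) begins 47 mm behind the grasp point.
Start: joints at [-0.85, 0.359, 0.012, 0, -1.224, -0.288], TCP at [0.283, -0.613, 0.214] pointing down, gripper open.
Joint ranges: [-3.07, 3.07], [-1.43, 2.12], [-1.02, 1.25], [-3.03, 1.67], [-3.05, -0], [-3.03, 3.03]. Speed limits (rad/s): [2.39, 2.39, 3.01, 3.14, 3.14, 3.14].

INTERFACE

Orientations are given as [roll, pitch, yaw] about the fixed x, y, z axes, in that order (R = Rz(yaw) Ry(pitch) Rx(roll)).
In Python, from station import readout, vision, arm gives the robot as it stands. The module is installed in compiled form; this text tells all that it offers.
- The arm moves only by the tool carry_out, never from a script. Its argument "commands" is a list of rows, each an object with "dp": the shift along the tool's x, y, z in m, a list of three; "rotation": the turn, a rotation vector about the tool's x, y, z in degrees, a list of three. In form: [{"dp": [dx, dy, dz], "rotation": [wx, wy, wz]}, ...]. A call has 1 to 8 rows; each row shifts and turns the commanded pose from where the row before left it, along the tool's axes as they then stand; what a row does not reach is not made up. A row lasts 1/8 s, in which the tool goes at most 62.5 mm and 10.7 degrees, less where a joint would pass 70% of its speed; a pose out of reach is approached as far as the arm can. A call with a gripper value outside its range is refused whole. "grip" is the finger opening in m, from 0 to 0.0876, set as the call begins (left out, the last holds). The fingers move at their own pace and stop on an object; "force" is the grip in N (left out, the last holds). Time passes only in rows, so rows that do not move let the fingers close. It gives the time, the measured TCP pose, the force, the opening and the grip force at its end, in the units of the state.
- readout.get_state(): the state, without advancing time (a new reading comes with each control period).
- vision.grab_frame(name): name is "side" or "top"; returns (picture, depth): 480x640x3 uint8, red, green, blue; 480x640 float32, m along the optical axis (not along the pixel's ray), 0 where there is no reading.
- vision.calibration(name): a dict with "fovy" (degrees; the focal length in pixels is half the picture's height over the tangent of half this angle, whatever the lens; pixels are square), "cx", "cy" (the principal point, pixels), "origin" and "attitude" of the camera in the world. Camera axes: x right, y down, z forward; pixel columns grow to the right and rows downward; lengths in m; the calibration is good to about 2 mm. A picture is of the moment at which its call begins. calibration takes no time and is no camera call.
- arm.job_done(): hands the job in; it is judged then, once.
Trained networks look in the newest picture that a camera, given by its name, has taken for a name from the list of things; names that differ only in an ending like _2 or _b are one class to them, and where a whole thing is asked for, a point or a joint stands for the part that bears it (a point fixed in the world has none). Each returns a list of dicts, best first, with "score" (0 to 1); they miss things now and then, are a little off and sometimes report something else, mostly with a low value. They report only what shows in the picture. A call takes as long as a camera call. They do not tell look-alikes from the thing itself.
- vision.trace(label, camera): "pixels" (480x640 bool, what is visible of it) and "position" ([row, column] in pixels, amid what is visible of it).
The state is a dict: "t": time; "q": joint angles; "qd": joint speeds; "joint_efforts": joint torques, N m; "eef_pos": TCP position; "ee_rot": TCP orientation; "force": force on the tool from outside, world axes, zero at the start; "moment": the same for the moment, N m; "width": finger opening in m; "gripper_force": force on a finger pad.
Only numpy, scipy, OpenCV 4.12 (cv2) and the standard library are available. Lean on these libraries where they do the work, as an engineer would, in place of code of your own. Each camera call takes 0.05 s, during which the arm holds its last target. There are 200 camera calls.

TASK

Stow the fuel-test bench for sea. Hang every sampling can that stands on the bench by its wire bail on a free branch of the drying tree, one can to a branch, turning the tree so that a free branch faces the open front each time, and lay the tall black case over onto the rubber mat by pushing it high up while its base is against the mat's edge, so that it lies flat on the mat with its metal cover plate facing up. Do not shove or knock over the bottle, jar and steel ring standing about.

Things in the scene. Friction and masses are not known exactly. Their poses are not given: they have to be found in the camera images.
- tree: stand of the drying tree, fixed; base plate 12 mm thick. Origin: on the bench on the mast's axis, z up; the open front looks along its own -x. A clear roof 245 to 250 mm up covers the rear (35 to 155 mm along +x, 260 mm wide), so cans go on only at the front. A post stands 145 mm along +x. Mast sleeve 32 mm thick, a 26 mm ball on it up to 211 mm
- rotor (a joint): turn of the tree about its mast, rad, anticlockwise from above, +-9 rad; stays where left (friction 0.1 N m). At 0 branch0 points to the front; branch k points 72 degrees x k further anticlockwise. Each branch ends 110 mm from the axis in an upright round grey knob, 12 mm across, 182 to 204 mm above the bench, which can be held to turn the tree
- branch0 (a point): branch 0, a level 8 mm rod pointing out from the mast, its end turned up: this point is the top of the rod where a can hangs, at the rod's slight sag, 68 mm from the axis, 173 mm above the bench; occupied by a can fixed there for good
- branch1 (a point): branch 1, a level 8 mm rod pointing out from the mast, its end turned up: this point is the top of the rod where a can hangs, at the rod's slight sag, 68 mm from the axis, 173 mm above the bench; occupied by a can fixed there for good
- branch2 (a point): branch 2, a level 8 mm rod pointing out from the mast, its end turned up: this point is the top of the rod where a can hangs, at the rod's slight sag, 68 mm from the axis, 173 mm above the bench; free at the start
- branch3 (a point): branch 3, a level 8 mm rod pointing out from the mast, its end turned up: this point is the top of the rod where a can hangs, at the rod's slight sag, 68 mm from the axis, 173 mm above the bench; free at the start
- branch4 (a point): branch 4, a level 8 mm rod pointing out from the mast, its end turned up: this point is the top of the rod where a can hangs, at the rod's slight sag, 68 mm from the axis, 173 mm above the bench; free at the start
- can1: lidded metal sampling can, 50 mm across, 50 mm high, about 160 g, with a rigid bail of 6 mm wire and a black round grip stem on top: 16 mm across, 118 to 158 mm up, with a 24 mm head up to 164 mm. Origin: centre of the underside, z up. The bail lies in its y-z plane; the window under it opens along x. Stands on the bench. May be absent
- can1_eye (a point): underside of the peak of can1's bail, 115 mm above its underside: it lies on the rod when hung. The window below it is 44 mm wide up to 90 mm, narrowing to the peak, and begins at the lid, 50 mm up
- can2: lidded metal sampling can, 50 mm across, 50 mm high, about 160 g, with a rigid bail of 6 mm wire and a black round grip stem on top: 16 mm across, 118 to 158 mm up, with a 24 mm head up to 164 mm. Origin: centre of the underside, z up. The bail lies in its y-z plane; the window under it opens along x. Stands on the bench. May be absent
- can2_eye (a point): underside of the peak of can2's bail, 115 mm above its underside: it lies on the rod when hung. The window below it is 44 mm wide up to 90 mm, narrowing to the peak, and begins at the lid, 50 mm up
- can3: lidded metal sampling can, 50 mm across, 50 mm high, about 160 g, with a rigid bail of 6 mm wire and a black round grip stem on top: 16 mm across, 118 to 158 mm up, with a 24 mm head up to 164 mm. Origin: centre of the underside, z up. The bail lies in its y-z plane; the window under it opens along x. Stands on the bench. May be absent
- can3_eye (a point): underside of the peak of can3's bail, 115 mm above its underside: it lies on the rod when hung. The window below it is 44 mm wide up to 90 mm, narrowing to the peak, and begins at the lid, 50 mm up
- case: black closed box 84 mm (x) by 95 mm (y) by 120 mm high, about 0.7 kg, standing on end on the bench a little short of the mat. Origin: centre of its underside; x points towards the mat. A bare metal cover plate, 70 by 50 mm, is on its -x face, away from the mat
- case_mid (a point): middle of the case, 60 mm above its underside
- mat: black rubber mat, 240 mm (x) by 200 mm (y), 12 mm thick, fixed. Origin: centre of its underside. Its edge at x = -120 mm, nearest the case, is the stop for the case's base: pushed high while its base meets this edge, the case tips over towards +x and lies flat on the mat
- bottle: bystander: white plastic bottle, 68 mm across, 170 mm high; origin at the centre of its underside
- jar: bystander: small amber jar, 44 mm across, 55 mm high; origin at the centre of its underside
- collar: bystander: steel ring lying flat, 60 mm across, 12 mm high; origin at the centre of its underside
Not all that is in view belongs to the job. What is meant by the case is not brown, and is the smaller of those in its own colour.

How it is judged:
By the outcome, as a careful person would: the job done as asked, in the order asked, and still so for the second after the job is handed in, with the robot touching nothing.
Of can1, can2, can3 only 2 to 3 are there at a start; the rules pass over those that are not, and their reading is None.
At some moment in a run one of case, can1, can2, can3 may be knocked a few centimetres aside while the robot is not near it.
It also fails if it takes over 210 s, if anything falls off the work surface, if the arm or the gripper's body presses on something with over 40 N, if the wrist force passes 120 N, or if a joint passes its speed limit or range.

## Working session

There is one attempt and no reset: what is moved stays moved. The work goes in short steps, Python scripts to look and compute and a tool call to move; the robot and the scene stay as the last step left them, time stands still between calls to the robot, and variables do not carry over. Pictures are saved under pics/ and viewed, at most 14 in all, crops included, and the job is handed in when it is done.

Besides the shell and the picture viewer there is one more tool, called after "Request:" as name([rows], argument=value, ...), one row to a line, values as JSON. carry_out: Moves the arm, as the interface text tells. Its arguments: {"type":"object","properties":{"commands":{"type":"array"},"grip":{"type":"number"},"force":{"type":"number"}},"required":["commands"]}

```bash
mkdir -p pics; cat > h.py <<'E'
import numpy as np, cv2
from scipy.spatial.transform import Rotation as R
from station import readout, vision, arm
def cal(n):
    c=vision.calibration(n); f=240/np.tan(np.radians(c["fovy"])/2); return c,f
def rot(c):
    a=np.array(c["attitude"],float)
    return a if a.shape==(3,3) else (R.from_euler('xyz',a).as_matrix() if a.size==3 else None)
def cloud(n,d):
    c,f=cal(n); v,u=np.mgrid[:480,:640]
    p=np.stack([(u-c["cx"])/f*d,(v-c["cy"])/f*d,d],-1)
    w=p@rot(c).T+np.array(c["origin"]); w[d<=0]=np.nan; return w
def proj(n,P):
    c,f=cal(n); q=(np.atleast_2d(P)-np.array(c["origin"]))@rot(c); return np.c_[q[:,0]/q[:,2]*f+c["cx"],q[:,1]/q[:,2]*f+c["cy"]]
def grab(n,save=None):
    im,d=vision.grab_frame(n)
    if save: cv2.imwrite("pics/"+save,im[...,::-1])
    return im,d,cloud(n,d)
E
python3 - <<'E'
from h import *
for n in("side","top"):
    print(vision.calibration(n))
    im,d,w=grab(n,n+"0.png"); np.savez("f_"+n,im=im,d=d,w=w)
    for l in("can1","case","mat","bottle","jar","collar","tree","rotor","branch2"):
        for r in vision.trace(l,n)[:4]:
            m=r["pixels"]; q=w[m]; q=q[~np.isnan(q[:,0])]
            print(n,l,round(r["score"],2),np.round(r["position"]),m.sum(),np.round(np.percentile(q,[3,50,97],axis=0),3).tolist() if len(q) else None)
print(readout.get_state())
E
```

```text
{'fovy': 57.21877714529389, 'cx': 330.82553112681865, 'cy': 232.92330717732145, 'origin': array([0.50069858, 0.93835925, 0.64046616]), 'attitude': array([-2.05391406, -0.01399492, -3.0578782 ])}
side can1 0.78 [256. 334.] 561 [[0.55, -0.261, 0.003], [0.566, -0.02, 0.052], [0.59, -0.001, 0.167]]
side can1 0.65 [244. 304.] 274 [[0.609, -0.139, 0.002], [0.636, 0.006, 0.123], [0.67, 0.017, 0.168]]
side can1 0.42 [298. 319.] 3240 [[0.493, 0.165, 0.05], [0.572, 0.25, 0.144], [0.645, 0.341, 0.224]]
side case 0.91 [235. 419.] 2109 [[0.277, -0.228, 0.007], [0.339, -0.167, 0.079], [0.391, -0.138, 0.124]]
side case 0.89 [192. 418.] 1462 [[0.268, -0.42, 0.074], [0.329, -0.32, 0.137], [0.379, -0.31, 0.161]]
side case 0.83 [228. 360.] 1856 [[0.452, -0.226, 0.009], [0.504, -0.167, 0.081], [0.558, -0.146, 0.124]]
side case 0.51 [299. 322.] 2997 [[0.494, 0.145, 0.043], [0.569, 0.25, 0.139], [0.608, 0.341, 0.223]]
side mat 0.79 [216. 318.] 1162 [[0.581, -0.464, 0.011], [0.635, -0.357, 0.015], [0.728, -0.214, 0.017]]
side jar 0.82 [310. 416.] 566 [[0.345, 0.082, 0.002], [0.371, 0.15, 0.035], [0.389, 0.
[... 1905 characters left out ...]
026, 0.05], [0.582, -0.005, 0.167]]
{'t': 1.0, 'q': array([-8.49906353e-01,  3.58595729e-01,  1.18953542e-02, -4.03509029e-06,
       -1.22411542e+00, -2.88098467e-01]), 'qd': array([-0.00017151,  0.00073379, -0.00144828, -0.00057976,  0.00040935,
        0.00287868]), 'joint_efforts': array([ 1.47810265e-04, -5.82392836e+01,  2.93298054e+01,  7.00244263e+00,
        1.24320283e-02, -1.54881275e-05]), 'eef_pos': array([ 0.28306758, -0.61274449,  0.21406125]), 'ee_rot': array([ 3.14157291e+00, -1.89363077e-06, -2.70880252e+00]), 'force': array([ 0.00079093,  0.58789329, -0.03891271]), 'moment': array([-0.0135451 ,  0.02361759,  0.0271904 ]), 'gripper_force': 0.0, 'width': 0.08750023483665217}
```

View pics/top0.png

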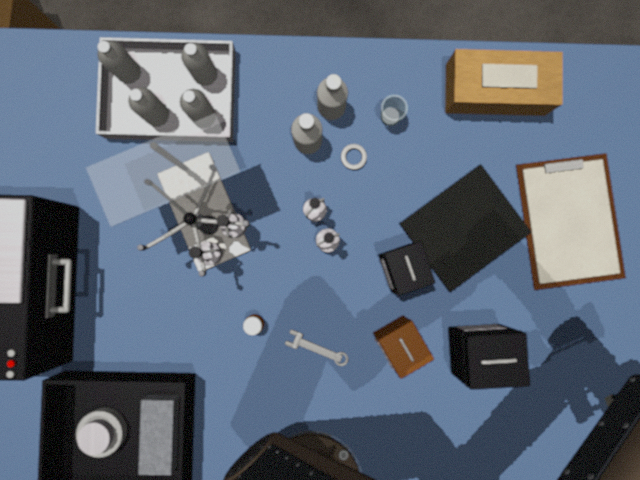

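View pics/side0.png

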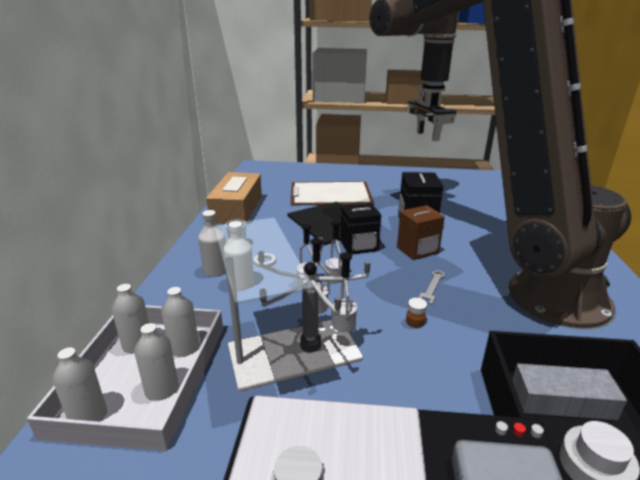

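The top view shows small cans standing at about (315,210) and (328,241), the tree mast at about (207,222), and the mat at (465,228). There are three case candidates: a small black box at (405,267) next to the mat, a brown box at (404,347) and a large black box at (490,358). The small black one fits, since it isn't brown and is the smaller of the two black boxes. I'll confirm that in an enlarged crop.

```bash
python3 - <<'E'
from h import *
f=np.load("f_top.npz"); im=f["im"]; w=f["w"]
a=cv2.resize(im[130:300,130:345],None,fx=3.6,fy=3.4,interpolation=cv2.INTER_CUBIC)
cv2.imwrite("pics/crop1.png",a[:600,:800,::-1])
g=np.load("f_side.npz")["im"]
a=cv2.resize(g[190:380,220:450],None,fx=3.4,fy=3.1,interpolation=cv2.INTER_CUBIC)
cv2.imwrite("pics/crop2.png",a[:600,:800,::-1])
# high points: stem heads (z .155-.172) off the tree, knobs
def blobs(w,zl,zh,box):
    m=(w[...,2]>zl)&(w[...,2]<zh)&(w[...,0]>box[0])&(w[...,0]<box[1])&(w[...,1]>box[2])&(w[...,1]<box[3])
    n,l,s,c=cv2.connectedComponentsWithStats(m.astype(np.uint8))
    for i in range(1,n):
        if s[i,4]>5: q=w[l==i]; print(np.round(c[i]),s[i,4],q.mean(0).round(4),q.min(0).round(3),q.max(0).round(3))
print("heads");blobs(w,.14,.18,(.45,.72,-.15,.14))
print("bails");blobs(w,.06,.135,(.45,.72,-.15,.14))
print("lids");blobs(w,.04,.06,(.45,.72,-.15,.14))
print("tree top");blobs(w,.195,.24,(.4,.75,.1,.45))
print("tree rods");blobs(w,.16,.195,(.4,.75,.1,.45))
print("roof");blobs(w,.243,.26,(.4,.9,.0,.5))
print("base");blobs(w,.006,.018,(.4,.9,.1,.5))
for nm,zl,zh,b in(("case",.112,.132,(.4,.6,-.3,-.1)),("mat",.006,.02,(.4,.8,-.5,-.15))):
    m=(w[...,2]>zl)&(w[...,2]<zh)&(w[...,0]>b[0])&(w[...,0]<b[1])&(w[...,1]>b[2])&(w[...,1]<b[3])
    n,l,s,c=cv2.connectedComponentsWithStats(m.astype(np.uint8)); i=1+s[1:,4].argmax()
    q=w[l==i]; r=cv2.minAreaRect((q[:,:2]*1000).astype(np.float32)); print(nm,s[i,4],r,cv2.boxPoints(r).round().tolist(),q[:,2].mean())
E
```

```text
heads
[315. 203.] 103 [0.6287 0.0033 0.1647] [ 0.618 -0.007  0.16 ] [0.639 0.013 0.168]
[329. 238.] 105 [ 0.5589 -0.027   0.1646] [ 0.548 -0.037  0.157] [ 0.57  -0.017  0.169]
bails
[322. 200.] 17 [ 0.6442 -0.0126  0.0946] [ 0.638 -0.017  0.068] [ 0.648 -0.007  0.107]
[309. 212.] 30 [0.6157 0.0159 0.1   ] [0.608 0.007 0.07 ] [0.624 0.022 0.112]
[337. 235.] 16 [ 0.5685 -0.0459  0.097 ] [ 0.563 -0.05   0.067] [ 0.573 -0.041  0.108]
[321. 243.] 24 [ 0.5502 -0.0107  0.1006] [ 0.545 -0.018  0.068] [ 0.556 -0.003  0.11 ]
[384. 256.] 34 [ 0.5244 -0.1479  0.0974] [ 0.514 -0.15   0.063] [ 0.531 -0.145  0.122]
lids
[307. 207.] 66 [0.6333 0.0219 0.0479] [0.617 0.014 0.043] [0.651 0.028 0.055]
[318. 213.] 209 [ 0.6205 -0.004   0.0491] [ 0.603 -0.022  0.04 ] [0.645 0.023 0.058]
[324. 234.] 112 [ 0.5715 -0.0178  0.0485] [ 0.552 -0.045  0.043] [ 0.584 -0.003  0.053]
[330. 245.] 164 [ 0.5468 -0.0321  0.0488] [ 0.534 -0.053  0.042] [ 0.566 -0.008  0.056]
[381. 256.] 11 [ 0.5251 -0.1474  0.0517] [ 0.519 -0.149  0.041] [ 0.532 -0.146  0.06 ]
tree top
[190. 218.] 141 [0.5889 0.2451 0.2074] [0.578 0.234 
[... 2880 characters left out ...]
129 0.3211 0.0129] [0.588 0.305 0.006] [0.641 0.34  0.018]
[189. 236.] 210 [0.5634 0.2932 0.0126] [0.536 0.276 0.006] [0.589 0.312 0.018]
[226. 244.] 803 [0.5455 0.2067 0.0128] [0.49  0.15  0.006] [0.588 0.274 0.018]
[198. 265.] 51 [0.4975 0.2704 0.0127] [0.483 0.263 0.006] [0.51  0.28  0.018]
case 1787 ((500.39154052734375, -200.36419677734375), (95.17672729492188, 84.26626586914062), 19.90851593017578) [[441.0, -177.0], [470.0, -256.0], [559.0, -224.0], [531.0, -145.0]] 0.12081090462122142
mat 8616 ((597.3424072265625, -355.81329345703125), (206.89089965820312, 255.62142944335938), 37.247188568115234) [[438.0, -317.0], [592.0, -520.0], [757.0, -395.0], [602.0, -191.0]] 0.012647367891039199
```

View pics/crop1.png

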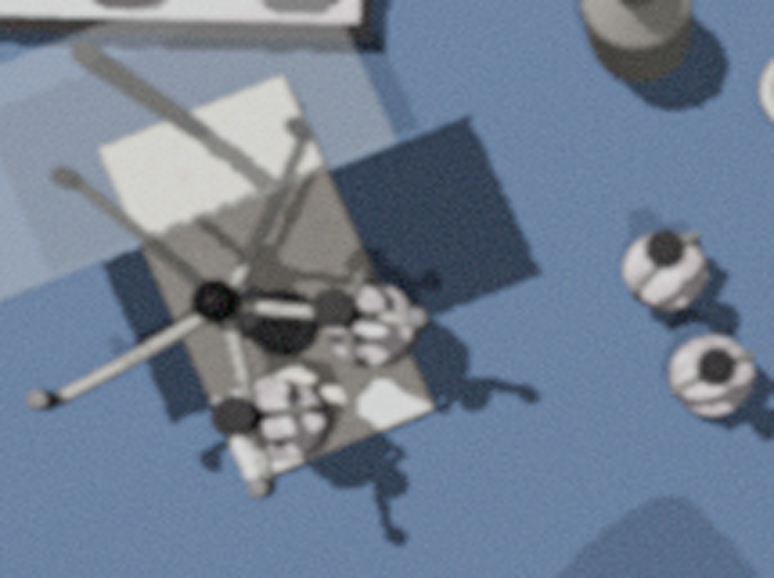

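View pics/crop2.png

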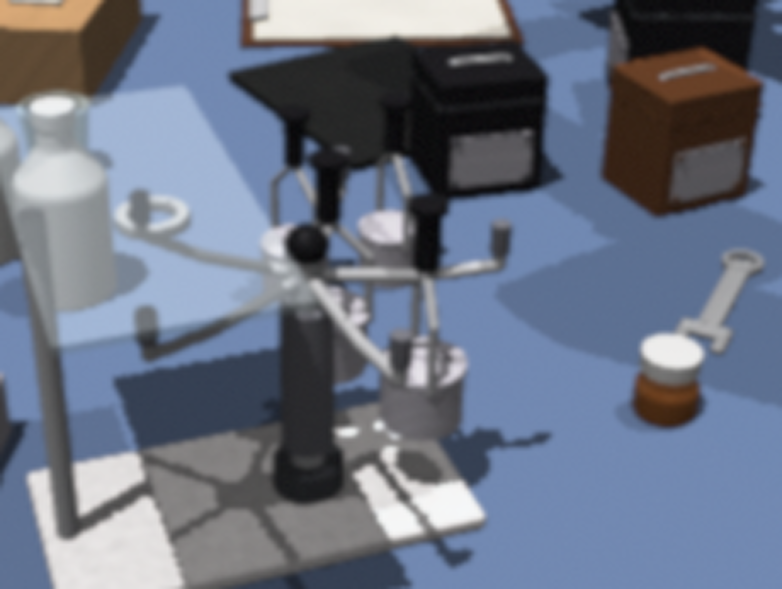

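The crops confirm the case: the small black box at top (405,267), with its plate facing away from the mat. Two cans are standing, at top (315,203) and (329,238). Branches 0 and 1 carry fixed cans, and branch 4, with its knob at (141,248), is free. I'll turn branch 4 to the front first.

```bash
cat >> h.py <<'E'
AX=np.array([.589,.2456])
def tooldelta(p,yaw,s=None,n=1):
    "tool-frame shift (per row, n rows; pure shift in present axes) and turn about tool z in deg"
    s=s or readout.get_state(); M=R.from_euler('xyz',s["ee_rot"]).as_matrix()
    d=M.T@(np.array(p)-s["eef_pos"]); y=np.degrees(s["ee_rot"][2]); t=(y-yaw+180)%360-180
    print("dp",(d/n*1000).round(1),"mm/row x",n,"rz",round(t,1)); return d
def arc(p,yaw,ang,n):
    "rows turning TCP about AX by ang deg (ccw)"
    p=np.array(p,float);out=[]
    for k in range(n):
        a=np.radians(ang/n);c,s=np.cos(a),np.sin(a);q=AX+np.array([[c,-s],[s,c]])@(p[:2]-AX)
        y=np.radians(yaw); d=q-p[:2]
        out.append([d@[np.cos(y),np.sin(y)],d@[np.sin(y),-np.cos(y)]]); p[:2]=q; yaw+=ang/n
    print((np.array(out[0])*1000).round(2),(np.array(out[-1])*1000).round(2),"rz/row",-ang/n,"end",p,yaw)
E
python3 - <<'E'
from h import *
w=np.load("f_top.npz")["w"]
m=(w[...,2]>.243)&(w[...,2]<.257)&(w[...,0]>.5)&(w[...,0]<.8)&(w[...,1]<.44)
q=w[m][:,:2]*1000; r=cv2.minAreaRect(q.astype(np.float32)); print(r)
ty=np.radians(25.6); kn=AX+.11*np.array([np.cos(np.radians(122)),np.sin(np.radians(122))])-.004*np.array([np.cos(ty),np.sin(ty)])
print(kn)
tooldelta([kn[0],kn[1],.30],-159.4,n=20)
arc([kn[0],kn[1],.21],-159.4,83.6,16)
E
```

```text
((675.4423828125, 286.77239990234375), (121.55598449707031, 260.94970703125), 24.70747947692871)
[0.52710155 0.33715695]
dp [-31.   38.   -4.3] mm/row x 20 rz 4.2
[ 9.68 -2.79] [ 9.68 -2.79] rz/row -5.225 end [0.49111389 0.19429306 0.21      ] -75.8000000000001
```

Request:
carry_out([
  {"dp": [-0.02, 0.02, -0.03], "rotation": [0, 0, 0.5]},
  {"dp": [-0.033, 0.04, -0.03], "rotation": [0, 0, 0.5]},
  {"dp": [-0.033, 0.04, -0.03], "rotation": [0, 0, 0.5]},
  {"dp": [-0.033, 0.04, 0], "rotation": [0, 0, 0.5]},
  {"dp": [-0.033, 0.04, 0], "rotation": [0, 0, 0.5]},
  {"dp": [-0.033, 0.04, 0], "rotation": [0, 0, 0.5]},
  {"dp": [-0.033, 0.04, 0], "rotation": [0, 0, 0.5]},
  {"dp": [-0.033, 0.04, 0], "rotation": [0, 0, 0.7]},
], grip=0.05)

```text
t: 2.0
eef_pos: [0.3975, -0.2371, 0.3045]
ee_rot: [-3.141, 0.001, -2.783]
force: [0.4, -0.2, 0.2]
width: 0.0497
gripper_force: 0.0
```

Request:
carry_out([
  {"dp": [-0.033, 0.04, 0], "rotation": [0, 0, 0]},
  {"dp": [-0.033, 0.04, 0], "rotation": [0, 0, 0]},
  {"dp": [-0.033, 0.04, 0], "rotation": [0, 0, 0]},
  {"dp": [-0.033, 0.04, 0], "rotation": [0, 0, 0]},
  {"dp": [-0.033, 0.04, 0], "rotation": [0, 0, 0]},
  {"dp": [-0.033, 0.04, 0], "rotation": [0, 0, 0]},
  {"dp": [-0.033, 0.04, 0], "rotation": [0, 0, 0]},
  {"dp": [0, 0, 0], "rotation": [0, 0, 0]},
])

```text
t: 3.0
eef_pos: [0.5157, 0.1075, 0.3033]
ee_rot: [-3.142, -0.001, -2.779]
force: [-1.2, -1.1, 0.2]
width: 0.0497
gripper_force: 0.0
```

```bash
python3 - <<'E'
from h import *
tooldelta([.5271,.3372,.30],-159.4)
print(readout.get_state()["eef_pos"])
E
```

```text
dp [-92.1 210.7   3.2] mm/row x 1 rz 0.2
[0.51567608 0.10753244 0.30331359]
```

Request:
carry_out([
  {"dp": [-0.0153, 0.0351, 0], "rotation": [0, 0, 0]},
  {"dp": [-0.0153, 0.0351, 0], "rotation": [0, 0, 0]},
  {"dp": [-0.0153, 0.0351, 0], "rotation": [0, 0, 0]},
  {"dp": [-0.0153, 0.0351, 0], "rotation": [0, 0, 0]},
  {"dp": [-0.0153, 0.0351, 0], "rotation": [0, 0, 0]},
  {"dp": [-0.0156, 0.0352, 0], "rotation": [0, 0, 0]},
  {"dp": [0, 0, 0.04], "rotation": [0, 0, 0]},
  {"dp": [0, 0, 0], "rotation": [0, 0, 0]},
])

```text
t: 4.0
eef_pos: [0.5256, 0.333, 0.2612]
ee_rot: [-3.139, -0.006, -2.782]
force: [-0.0, -0.5, 0.6]
width: 0.0503
gripper_force: 0.0
```

```bash
python3 - <<'E'
from h import *
tooldelta([.5271,.3372,.21],-159.4)
im,d,w=grab("top","g1.png")
cv2.imwrite("pics/g1.png",cv2.resize(im[180:320,80:260],None,fx=4,fy=4)[...,::-1])
E
```

```text
dp [-3.1  3.6 51.1] mm/row x 1 rz -0.0
```

View pics/g1.png

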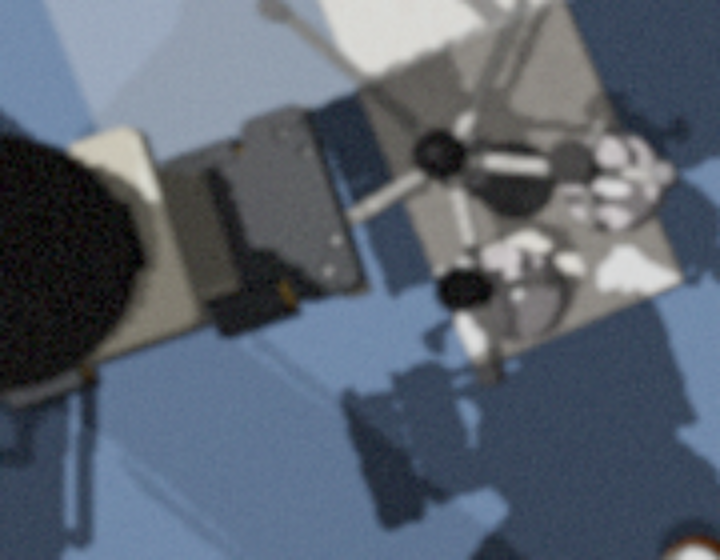

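The gripper body (crop about (290,200)) sits over branch 4's knob. The rod comes out from under the body at about (350,215), and the roof edge stays clear. I'll lower, grip the knob and check.

Request:
carry_out([
  {"dp": [-0.0015, 0.002, 0.015], "rotation": [0, 0, 0]},
  {"dp": [-0.0015, 0.002, 0.015], "rotation": [0, 0, 0]},
  {"dp": [0, 0, 0.012], "rotation": [0, 0, 0]},
  {"dp": [0, 0, 0.009], "rotation": [0, 0, 0]},
  {"dp": [0, 0, 0], "rotation": [0, 0, 0]},
  {"dp": [0, 0, 0], "rotation": [0, 0, 0]},
])

```text
t: 4.8
eef_pos: [0.5288, 0.3393, 0.2135]
ee_rot: [3.142, 0.001, -2.782]
force: [-0.2, -0.4, 0.0]
width: 0.0496
gripper_force: 0.0
```

Request:
carry_out([
  {"dp": [0, 0, 0], "rotation": [0, 0, 0]},
  {"dp": [0, 0, 0], "rotation": [0, 0, 0]},
  {"dp": [0, 0, 0], "rotation": [0, 0, 0]},
  {"dp": [0, 0, 0], "rotation": [0, 0, 0]},
], grip=0, force=12)

```text
t: 5.3
eef_pos: [0.5285, 0.3392, 0.2131]
ee_rot: [3.142, 0.0, -2.782]
force: [-0.2, 0.5, 0.3]
width: 0.0154
gripper_force: 0.0
```

Request:
carry_out([
  {"dp": [0, 0, 0.003], "rotation": [0, 0, 0]},
  {"dp": [0, 0, 0], "rotation": [0, 0, 0]},
  {"dp": [0, 0, 0], "rotation": [0, 0, 0]},
])

```text
t: 5.68
eef_pos: [0.5285, 0.3392, 0.21]
ee_rot: [-3.141, -0.0, -2.782]
force: [-0.8, -0.1, -0.5]
width: 0.0004
gripper_force: 0.0
```

The grip missed the knob, with the width reading about 0. I'll look from the side.

```bash
python3 - <<'E'
from h import *
im,d,w=grab("side")
s=readout.get_state(); M=R.from_euler('xyz',s["ee_rot"]).as_matrix()
print(proj("side",s["eef_pos"]),proj("side",s["eef_pos"]+M@[0,0,.025]))
cv2.imwrite("pics/g2.png",cv2.resize(im[180:380,230:430],None,fx=3,fy=3,interpolation=cv2.INTER_CUBIC)[...,::-1])
im,d,w=grab("top")
def blobs(w,zl,zh,box):
    m=(w[...,2]>zl)&(w[...,2]<zh)&(w[...,0]>box[0])&(w[...,0]<box[1])&(w[...,1]>box[2])&(w[...,1]<box[3])
    n,l,s,c=cv2.connectedComponentsWithStats(m.astype(np.uint8))
    for i in range(1,n):
        if s[i,4]>12: q=w[l==i]; print(np.round(c[i]),s[i,4],q.mean(0).round(4))
blobs(w,.195,.24,(.4,.75,.1,.45)); 
E
```

```text
[[340.6704776  294.90517964]] [[340.30983898 307.05385651]]
[190. 218.] 142 [0.5889 0.245  0.2075]
[223. 221.] 121 [0.5846 0.1785 0.2227]
[246. 223.] 30 [0.5815 0.1369 0.2039]
[195. 252.] 130 [0.5235 0.2295 0.2224]
[202. 273.] 36 [0.4828 0.2189 0.2031]
```

View pics/g2.png

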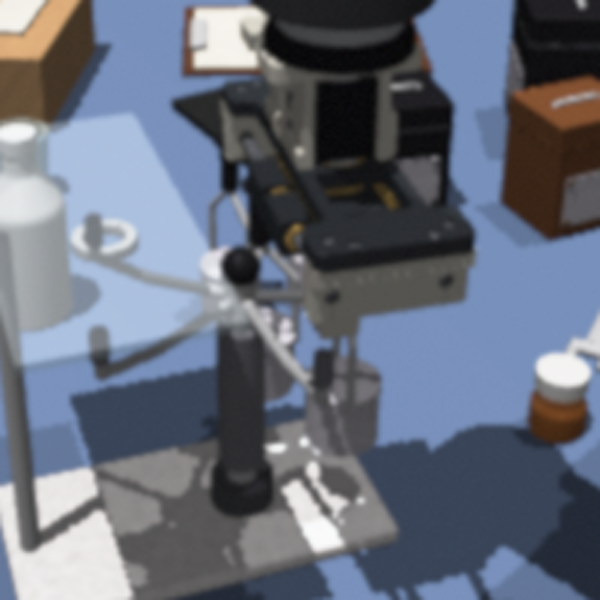

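```bash
python3 - <<'E'
from h import *
im,d,w=grab("side")
for r in range(276,316,3):
    print(r,' '.join(("%3d,%3d,%3d"%tuple((w[r,c]*1000).round()) if d[r,c]>0 else "   -   ") +":%d"%im[r,c].mean() for c in range(329,353,3)))
print(proj("side",[.5303,.3382,.193]),proj("top",[.5303,.3382,.204]))
E
```

```text
276 556,238,180:98 537,433,308:101 533,435,309:93 529,433,309:85 525,432,308:71 521,428,306:82 516,428,306:83 512,427,306:82
279 556,243,176:88 537,434,304:104 533,434,304:90 529,432,303:59 524,430,302:40 520,430,302:79 516,429,302:83 512,427,301:83
282 561,182,128:98 537,435,300:108 532,435,300:101 528,433,299:81 524,434,300:77 520,430,298:83 516,428,296:83 512,426,295:83
285 561,181,119:111 536,434,294:133 532,435,295:103 528,433,294:84 524,431,293:80 520,429,292:82 516,427,291:83 521,  6,  3:103
288 573, 24,  3:112 566, 21,  1:147 537,352,232:88 532,358,237:81 528,356,236:81 523,353,234:82 518,352,233:82 520, 18,  3:135
291 572, 40,  5:119 565, 33,  1:151 557, 37,  4:134 532,357,230:84 527,355,229:81 523,352,227:88 521,251,156:88 520, 29,  1:145
294 571, 47,  1:133 563, 50,  3:150 556, 46,  1:149 549, 46,  2:141 534,209,118:91 534, 42,  0:132 520,256,154:97 519, 44,  2:148
297 570, 60,  1:147 562, 61,  3:151 538,341,206:86 533,341,207:54 534,207,110:65 533, 59,  3:132 520,257,147:81 519, 56,  2:147
300 569, 74,  2:159 562, 73,  2:150 537,344,202:61 532,347,205:46 533,216,109:77 527,216,109:106 520,256,139:74 515,214,109:122
303 549,318,176:175 551,225,107:123 537,344,196:51 532,347,199:44 533,227,110:78 527,228,111:105 520,258,133:74 515,226,110:94
306 549,324,174:136 543,327,177:148 537,343,190:51 532,348,194:45 532,235,109:81 526,234,108:87 520,255,124:76 514,233,108:97
309 566,109,  3:146 543,332,174:126 537,340,181:65 532,344,184:58 531,246,110:101 526,244,108:109 519,256,118:79 514,243,109:114
312 565,122,  3:151 549,241, 97:100 537,341,176:74 532,342,176:75 531,253,108:146 525,252,107:106 519,257,112:77 513,250,107:114
315 564,133,  4:116 549,241, 89:98 543,248, 96:95 537,254,101:72 531,254,102:107 525,256,103:77 519,259,106:74 513,251,100:77
[[339.40337454 302.81100813]] [[140.94629015 247.50571363]]
```

```bash
python3 - <<'E'
from h import *
print(proj("side",[[.283,-.613,.189],[.283,-.613,.214],[.283,-.613,.255]]))
w=np.load("f_side.npz")["w"]; m=(w[...,1]<-.5)&(w[...,1]>-.75)&(w[...,0]>.2)&(w[...,0]<.4)&(w[...,2]>.05)&(w[...,2]<.35)
q=w[m]; print(len(q)); 
for z in np.arange(.12,.35,.01):
    k=q[(q[:,2]>=z)&(q[:,2]<z+.01)]
    if len(k): print(round(z,2),len(k),k.mean(0).round(3),k.min(0).round(3),k.max(0).round(3))
s=readout.get_state(); print(s["eef_pos"],s["q"])
im,d,w=grab("top")
m=(w[...,2]>.2)&(w[...,0]>.4)&(w[...,0]<.65)&(w[...,1]>.3)&(w[...,1]<.46); print(np.histogram(w[m][:,2],bins=np.arange(.2,.6,.02)))
E
```

```text
[[426.51634561 146.97998287]
 [427.33087674 140.06626001]
 [428.6934011  128.50118225]]
1059
0.22 5 [ 0.281 -0.6    0.228] [ 0.256 -0.654  0.227] [ 0.313 -0.562  0.229]
0.23 42 [ 0.288 -0.608  0.235] [ 0.252 -0.663  0.23 ] [ 0.321 -0.552  0.24 ]
0.24 45 [ 0.287 -0.605  0.245] [ 0.253 -0.66   0.24 ] [ 0.322 -0.55   0.25 ]
0.25 43 [ 0.285 -0.6    0.255] [ 0.251 -0.665  0.25 ] [ 0.319 -0.546  0.26 ]
0.26 44 [ 0.285 -0.601  0.265] [ 0.251 -0.663  0.26 ] [ 0.321 -0.544  0.27 ]
0.27 50 [ 0.286 -0.604  0.275] [ 0.25  -0.672  0.27 ] [ 0.321 -0.546  0.28 ]
0.28 40 [ 0.291 -0.615  0.285] [ 0.249 -0.671  0.28 ] [ 0.322 -0.546  0.29 ]
0.29 58 [ 0.28  -0.58   0.297] [ 0.216 -0.682  0.291] [ 0.358 -0.514  0.3  ]
0.3 156 [ 0.288 -0.582  0.305] [ 0.216 -0.681  0.3  ] [ 0.359 -0.512  0.31 ]
0.31 137 [ 0.294 -0.58   0.315] [ 0.216 -0.681  0.31 ] [ 0.359 -0.51   0.32 ]
0.32 132 [ 0.284 -0.574  0.325] [ 0.214 -0.68   0.32 ] [ 0.36 -0.51  0.33]
0.33 234 [ 0.282 -0.579  0.335] [ 0.213 -0.686  0.33 ] [ 0.357 -0.507  0.34 ]
0.34 73 [ 0.295 -0.609  0.345] [ 0.256 -0.65   0.34 ] [ 0.329 -0.587  0.35 ]
[0.52853592 0.33918345 0.21011594] [ 8.80925386e-01  2.84575244e-01 -1.03780368e-01  1.52784201e-05
 -1.18237768e+00 -2.09225307e+00]
(array([   0,    0, 1823,    0,   29,  247,  172,    6,   34,  357,   15,
        134,  142,  157,  164,  183,   68,  274,  209]), array([0.2 , 0.22, 0.24, 0.26, 0.28, 0.3 , 0.32, 0.34, 0.36, 0.38, 0.4 ,
       0.42, 0.44, 0.46, 0.48, 0.5 , 0.52, 0.54, 0.56, 0.58]))
```

The depth data shows a constant 40 mm offset: the fingertips really stand at eef_z + 0.015, both at the start and now. From here on I'll use tip = eef_z + 0.015 and grasp point = eef_z + 0.034.

Request:
carry_out([
  {"dp": [0.002, -0.001, 0], "rotation": [0, 0, 0]},
  {"dp": [0, 0, 0], "rotation": [0, 0, 0]},
  {"dp": [0, 0, 0], "rotation": [0, 0, 0]},
  {"dp": [0, 0, 0.01], "rotation": [0, 0, 0]},
  {"dp": [0, 0, 0.01], "rotation": [0, 0, 0]},
  {"dp": [0, 0, 0.01], "rotation": [0, 0, 0]},
  {"dp": [0, 0, 0.01], "rotation": [0, 0, 0]},
  {"dp": [0, 0, 0], "rotation": [0, 0, 0]},
], grip=0.05)

```text
t: 6.88
eef_pos: [0.5265, 0.3371, 0.1688]
ee_rot: [-3.141, -0.002, -2.782]
force: [0.3, -0.4, 0.2]
width: 0.0501
gripper_force: 0.0
```

Request:
carry_out([
  {"dp": [0, 0, 0], "rotation": [0, 0, 0]},
  {"dp": [0, 0, 0], "rotation": [0, 0, 0]},
  {"dp": [0, 0, 0], "rotation": [0, 0, 0]},
  {"dp": [0, 0, 0], "rotation": [0, 0, 0]},
  {"dp": [0, 0, 0], "rotation": [0, 0, 0]},
  {"dp": [0, 0, 0], "rotation": [0, 0, 0]},
], grip=0, force=12)

```text
t: 7.62
eef_pos: [0.527, 0.3377, 0.1702]
ee_rot: [3.141, 0.0, -2.782]
force: [-0.4, 0.5, 1.6]
width: 0.0116
gripper_force: 12.0
```

```bash
python3 - <<'E'
from h import *
s=readout.get_state(); y=np.degrees(s["ee_rot"][2]); print(y,s["width"],s["gripper_force"]); arc(s["eef_pos"],y,82.8,16)
E
```

```text
-159.4002403647726 0.01160917533686525 12.00004979968071
[ 9.64 -2.75] [ 9.64 -2.75] rz/row -5.175 end [0.48983746 0.19560906 0.17019394] -76.60024036477256
```

Request:
carry_out([
  {"dp": [0.00964, -0.00275, 0], "rotation": [0, 0, -5.175]},
  {"dp": [0.00964, -0.00275, 0], "rotation": [0, 0, -5.175]},
  {"dp": [0.00964, -0.00275, 0], "rotation": [0, 0, -5.175]},
  {"dp": [0.00964, -0.00275, 0], "rotation": [0, 0, -5.175]},
  {"dp": [0.00964, -0.00275, 0], "rotation": [0, 0, -5.175]},
  {"dp": [0.00964, -0.00275, 0], "rotation": [0, 0, -5.175]},
  {"dp": [0.00964, -0.00275, 0], "rotation": [0, 0, -5.175]},
  {"dp": [0.00964, -0.00275, 0], "rotation": [0, 0, -5.175]},
])

```text
t: 8.62
eef_pos: [0.4826, 0.2731, 0.1702]
ee_rot: [-3.14, 0.001, -2.057]
force: [7.9, -1.3, -4.9]
width: 0.0114
gripper_force: 12.0
```

Request:
carry_out([
  {"dp": [0.00964, -0.00275, 0], "rotation": [0, 0, -5.175]},
  {"dp": [0.00964, -0.00275, 0], "rotation": [0, 0, -5.175]},
  {"dp": [0.00964, -0.00275, 0], "rotation": [0, 0, -5.175]},
  {"dp": [0.00964, -0.00275, 0], "rotation": [0, 0, -5.175]},
  {"dp": [0.00964, -0.00275, 0], "rotation": [0, 0, -5.175]},
  {"dp": [0.00964, -0.00275, 0], "rotation": [0, 0, -5.175]},
  {"dp": [0.00964, -0.00275, 0], "rotation": [0, 0, -5.175]},
  {"dp": [0.00964, -0.00275, 0], "rotation": [0, 0, -5.175]},
])

```text
t: 9.62
eef_pos: [0.4914, 0.1963, 0.1702]
ee_rot: [-3.138, 0.001, -1.334]
force: [7.3, 3.8, -6.7]
width: 0.0115
gripper_force: 12.0
```

Request:
carry_out([
  {"dp": [0, 0, 0], "rotation": [0, 0, 0]},
  {"dp": [0, 0, 0], "rotation": [0, 0, 0]},
  {"dp": [0, 0, 0], "rotation": [0, 0, 0]},
  {"dp": [0, 0, -0.02], "rotation": [0, 0, 0]},
  {"dp": [0, 0, -0.05], "rotation": [0, 0, 0]},
  {"dp": [0, 0, -0.04], "rotation": [0, 0, 0]},
  {"dp": [0, 0, 0], "rotation": [0, 0, 0]},
], grip=0.04)

```text
t: 10.5
eef_pos: [0.4911, 0.1965, 0.2837]
ee_rot: [-3.136, 0.002, -1.337]
force: [-0.6, 0.2, -0.5]
width: 0.0402
gripper_force: 0.0
```

Request:
carry_out([
  {"dp": [0.037, 0.027, 0], "rotation": [0, 0, 0]},
  {"dp": [0.037, 0.027, 0], "rotation": [0, 0, 0]},
  {"dp": [0.037, 0.027, 0], "rotation": [0, 0, 0]},
  {"dp": [0.037, 0.027, 0], "rotation": [0, 0, 0]},
  {"dp": [0, 0, 0], "rotation": [0, 0, 10]},
  {"dp": [0, 0, 0], "rotation": [0, 0, 10]},
  {"dp": [0, 0, 0], "rotation": [0, 0, 10]},
  {"dp": [0, 0, 0], "rotation": [0, 0, 10]},
])

```text
t: 11.5
eef_pos: [0.4185, 0.0264, 0.2794]
ee_rot: [3.141, -0.001, -2.041]
force: [-0.9, 0.1, 0.4]
width: 0.0398
gripper_force: 0.0
```

Request:
carry_out([
  {"dp": [0, 0, 0], "rotation": [0, 0, 10]},
  {"dp": [0, 0, 0], "rotation": [0, 0, 10]},
  {"dp": [0, 0, 0], "rotation": [0, 0, 10]},
  {"dp": [0, 0, 0], "rotation": [0, 0, 6]},
  {"dp": [0, 0, 0], "rotation": [0, 0, 0]},
])

```text
t: 12.12
eef_pos: [0.4186, 0.0265, 0.2795]
ee_rot: [3.141, -0.001, -2.663]
force: [-0.1, -0.3, -0.2]
width: 0.0401
gripper_force: 0.0
```

```bash
cat >> h.py <<'E'
def blobs(w,zl,zh,box,mn=12):
    m=(w[...,2]>zl)&(w[...,2]<zh)&(w[...,0]>box[0])&(w[...,0]<box[1])&(w[...,1]>box[2])&(w[...,1]<box[3])
    n,l,s,c=cv2.connectedComponentsWithStats(m.astype(np.uint8))
    for i in range(1,n):
        if s[i,4]>=mn: q=w[l==i]; print(np.round(c[i]),s[i,4],q.mean(0).round(4),q.min(0).round(3),q.max(0).round(3))
def look():
    im,d,w=grab("top"); print("heads");blobs(w,.15,.18,(.4,.75,-.16,.13)); print("bails");blobs(w,.065,.14,(.4,.75,-.16,.13))
    print("tree");blobs(w,.196,.235,(.4,.75,.1,.45),15)
    return im,d,w
E
python3 - <<'E'
from h import *
im,d,w=look()
cv2.imwrite("pics/g3.png",im[...,::-1]); s=readout.get_state(); print(s["eef_pos"],np.degrees(s["ee_rot"]))
E
```

```text
heads
[315. 203.] 104 [0.6288 0.0032 0.1648] [ 0.618 -0.007  0.16 ] [0.64  0.013 0.169]
[329. 238.] 105 [ 0.5589 -0.027   0.1647] [ 0.548 -0.037  0.159] [ 0.57  -0.017  0.17 ]
bails
[322. 200.] 16 [ 0.6443 -0.0124  0.0957] [ 0.638 -0.016  0.077] [ 0.648 -0.007  0.105]
[309. 212.] 30 [0.6158 0.0159 0.0996] [0.608 0.007 0.07 ] [0.624 0.022 0.112]
[337. 235.] 16 [ 0.5686 -0.0459  0.0956] [ 0.563 -0.05   0.067] [ 0.573 -0.041  0.105]
[321. 243.] 25 [ 0.5502 -0.0104  0.1004] [ 0.545 -0.018  0.067] [ 0.556 -0.003  0.111]
[387. 261.] 161 [ 0.5151 -0.1541  0.107 ] [ 0.49  -0.16   0.066] [ 0.536 -0.146  0.127]
tree
[223. 214.] 125 [0.5969 0.179  0.2224] [0.586 0.168 0.198] [0.608 0.19  0.227]
[246. 213.] 33 [0.6017 0.1373 0.2042] [0.596 0.132 0.197] [0.608 0.143 0.209]
[190. 218.] 140 [0.589  0.245  0.2072] [0.578 0.234 0.198] [0.602 0.259 0.214]
[147. 256.] 35 [0.515  0.3264 0.2038] [0.51  0.322 0.197] [0.52  0.332 0.207]
[212. 270.] 30 [0.4895 0.2001 0.2045] [0.484 0.195 0.197] [0.495 0.206 0.21 ]
[0.41873247 0.02647414 0.27960964] [ 1.79993254e+02 -3.98960605e-02 -1.52469389e+02]
```

```bash
python3 - <<'E'
from h import *
tooldelta([.559,-.027,.107],-152.4)
E
```

```text
dp [ -99.8 -112.3  172.5] mm/row x 1 rz -0.1
```

Request:
carry_out([
  {"dp": [-0.033, -0.037, 0.01], "rotation": [0, 0, 0]},
  {"dp": [-0.033, -0.037, 0.01], "rotation": [0, 0, 0]},
  {"dp": [-0.0338, -0.0383, 0.01], "rotation": [0, 0, 0]},
  {"dp": [0, 0, 0.03], "rotation": [0, 0, 0]},
  {"dp": [0, 0, 0.03], "rotation": [0, 0, 0]},
  {"dp": [0, 0, 0.02], "rotation": [0, 0, 0]},
  {"dp": [0, 0, 0], "rotation": [0, 0, 0]},
  {"dp": [0, 0, 0], "rotation": [0, 0, 0]},
], grip=0.056)

```text
t: 13.18
eef_pos: [0.5598, -0.0272, 0.1709]
ee_rot: [-3.141, 0.001, -2.662]
force: [-0.1, 1.1, -0.5]
width: 0.0559
gripper_force: 0.0
```

```bash
python3 - <<'E'
from h import *
tooldelta([.559,-.027,.107],-152.4)
E
```

```text
dp [ 0.7  0.6 63.9] mm/row x 1 rz -0.1
```

Request:
carry_out([
  {"dp": [0.0006, 0.0005, 0.02], "rotation": [0, 0, 0]},
  {"dp": [0, 0, 0.02], "rotation": [0, 0, 0]},
  {"dp": [0, 0, 0.014], "rotation": [0, 0, 0]},
  {"dp": [0, 0, 0.01], "rotation": [0, 0, 0]},
  {"dp": [0, 0, 0], "rotation": [0, 0, 0]},
])

```text
t: 13.8
eef_pos: [0.5584, -0.0272, 0.1058]
ee_rot: [3.141, -0.001, -2.663]
force: [-0.0, -0.0, 0.7]
width: 0.056
gripper_force: 0.0
```

Request:
carry_out([
  {"dp": [0, 0, 0], "rotation": [0, 0, 0]},
  {"dp": [0, 0, 0], "rotation": [0, 0, 0]},
  {"dp": [0, 0, 0], "rotation": [0, 0, 0]},
  {"dp": [0, 0, 0], "rotation": [0, 0, 0]},
  {"dp": [0, 0, 0], "rotation": [0, 0, 0]},
  {"dp": [0, 0, 0], "rotation": [0, 0, 0]},
], grip=0, force=25)

```text
t: 14.55
eef_pos: [0.5588, -0.0271, 0.1063]
ee_rot: [-3.141, 0.0, -2.663]
force: [-0.5, -0.2, 1.9]
width: 0.0224
gripper_force: 25.0
```

Request:
carry_out([
  {"dp": [0, 0, -0.01], "rotation": [0, 0, 0]},
  {"dp": [0, 0, -0.02], "rotation": [0, 0, 0]},
  {"dp": [0, 0, -0.02], "rotation": [0, 0, 0]},
  {"dp": [0, 0, 0], "rotation": [0, 0, 0]},
  {"dp": [0, 0, 0], "rotation": [0, 0, 0]},
])

```text
t: 15.18
eef_pos: [0.558, -0.0271, 0.1555]
ee_rot: [3.141, -0.001, -2.664]
force: [-0.3, -0.1, -2.5]
width: 0.0225
gripper_force: 25.0
```

```bash
python3 - <<'E'
from h import *
im,d,w=grab("side"); s=readout.get_state(); e=s["eef_pos"]
c=proj("side",[e[0],e[1],e[2]])[0].astype(int); print(c,s["force"],s["width"],e)
a=im[c[1]-50:c[1]+70,c[0]-70:c[0]+70]; cv2.imwrite("pics/g4.png",cv2.resize(a,None,fx=4.5,fy=4.5,interpolation=cv2.INTER_CUBIC)[...,::-1])
E
```

```text
[337 225] [-0.16955353  0.3572718  -1.2499722 ] 0.02278258551546013 [ 0.5578573  -0.02718929  0.1552056 ]
```

View pics/g4.png

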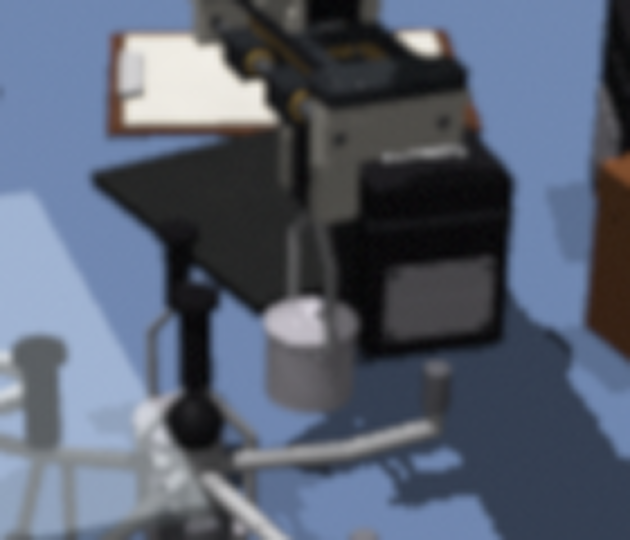

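Can B is lifted and upright, with its bail visible at crop (310,260). Next I carry it to just outside branch 4.

```bash
python3 - <<'E'
from h import *
u=np.array([-np.cos(np.radians(24.6)),-np.sin(np.radians(24.6))]); p=AX+.165*u; print(p)
tooldelta([*p,.2113],-155.4)
E
```

```text
[0.43897604 0.17691367]
dp [ 11.8 235.9 -55.9] mm/row x 1 rz 2.8
```

Request:
carry_out([
  {"dp": [0, 0, -0.028], "rotation": [0, 0, 0]},
  {"dp": [0, 0.01, -0.028], "rotation": [0, 0, 0]},
  {"dp": [0.002, 0.035, 0], "rotation": [0, 0, 0]},
  {"dp": [0.002, 0.04, 0], "rotation": [0, 0, 0]},
  {"dp": [0.002, 0.04, 0], "rotation": [0, 0, 0]},
  {"dp": [0.002, 0.04, 0], "rotation": [0, 0, 0]},
  {"dp": [0.002, 0.04, 0], "rotation": [0, 0, 0]},
  {"dp": [0.002, 0.031, 0], "rotation": [0, 0, 2.8]},
])

```text
t: 16.23
eef_pos: [0.438, 0.1778, 0.2113]
ee_rot: [-3.141, -0.001, -2.713]
force: [0.5, -0.5, -1.3]
width: 0.0225
gripper_force: 25.0
```

Request:
carry_out([
  {"dp": [0, 0, 0], "rotation": [0, 0, 0]},
  {"dp": [0, 0, 0], "rotation": [0, 0, 0]},
  {"dp": [0, 0, 0], "rotation": [0, 0, 0]},
])

```text
t: 16.6
eef_pos: [0.4394, 0.1762, 0.2117]
ee_rot: [-3.141, -0.001, -2.713]
force: [0.4, 0.0, -2.1]
width: 0.0225
gripper_force: 25.0
```

```bash
python3 - <<'E'
from h import *
tooldelta([.439,.1769,.2113],-155.4)
im,d,w=grab("side"); blobs(w,.09,.225,(.38,.48,.12,.24),20)
m=(w[...,0]>.38)&(w[...,0]<.475)&(w[...,1]>.12)&(w[...,1]<.24)&(w[...,2]>.08)
q=w[m]
for z in np.arange(.09,.27,.01):
    k=q[(q[:,2]>=z)&(q[:,2]<z+.01)]
    if len(k): print(round(z,2),len(k),k.min(0).round(3),k.max(0).round(3))
im,d,w=grab("top"); blobs(w,.196,.21,(.46,.52,.16,.24),5)
E
```

```text
dp [0.1 0.8 0.4] mm/row x 1 rz -0.0
[386. 278.] 858 [0.4447 0.1882 0.1495] [0.419 0.151 0.106] [0.469 0.206 0.221]
0.1 22 [0.422 0.182 0.106] [0.467 0.2   0.11 ]
0.11 97 [0.42  0.179 0.11 ] [0.467 0.203 0.12 ]
0.12 97 [0.421 0.179 0.12 ] [0.468 0.203 0.13 ]
0.13 99 [0.42  0.177 0.13 ] [0.469 0.203 0.14 ]
0.14 89 [0.419 0.179 0.14 ] [0.469 0.203 0.15 ]
0.15 292 [0.419 0.152 0.15 ] [0.469 0.203 0.16 ]
0.16 24 [0.43  0.154 0.16 ] [0.456 0.202 0.17 ]
0.17 27 [0.43  0.151 0.171] [0.457 0.206 0.18 ]
0.18 24 [0.43  0.155 0.18 ] [0.457 0.204 0.189]
0.19 28 [0.431 0.154 0.19 ] [0.456 0.204 0.2  ]
0.2 30 [0.432 0.16  0.2  ] [0.454 0.201 0.21 ]
0.21 27 [0.436 0.165 0.21 ] [0.453 0.192 0.22 ]
0.22 24 [0.423 0.167 0.22 ] [0.456 0.203 0.23 ]
0.23 107 [0.421 0.157 0.23 ] [0.462 0.205 0.24 ]
0.24 111 [0.42  0.154 0.24 ] [0.463 0.207 0.25 ]
0.25 93 [0.421 0.155 0.25 ] [0.464 0.208 0.26 ]
0.26 64 [0.437 0.153 0.26 ] [0.465 0.208 0.27 ]
[212. 270.] 30 [0.4895 0.2002 0.2043] [0.484 0.195 0.198] [0.495 0.206 0.21 ]
```

Position and window height are right: bottom at 0.106 and bail peak at about 0.22. I'll insert along the rod.

Request:
carry_out([
  {"dp": [-0.012, 0.0006, 0], "rotation": [0, 0, 0]},
  {"dp": [-0.016, 0, 0], "rotation": [0, 0, 0]},
  {"dp": [-0.016, 0, 0], "rotation": [0, 0, 0]},
  {"dp": [-0.016, 0, 0], "rotation": [0, 0, 0]},
  {"dp": [-0.016, 0, 0], "rotation": [0, 0, 0]},
  {"dp": [-0.013, 0, 0], "rotation": [0, 0, 0]},
  {"dp": [-0.008, 0, 0], "rotation": [0, 0, 0]},
  {"dp": [0, 0, 0], "rotation": [0, 0, 0]},
])

```text
t: 17.7
eef_pos: [0.5275, 0.2179, 0.2118]
ee_rot: [-3.141, -0.0, -2.712]
force: [-0.4, -0.6, -1.2]
width: 0.0225
gripper_force: 25.0
```

Request:
carry_out([
  {"dp": [0, 0, 0.01], "rotation": [0, 0, 0]},
  {"dp": [0, 0, 0.01], "rotation": [0, 0, 0]},
  {"dp": [0, 0, 0.01], "rotation": [0, 0, 0]},
  {"dp": [0, 0, 0.008], "rotation": [0, 0, 0]},
  {"dp": [0, 0, 0.005], "rotation": [0, 0, 0]},
  {"dp": [0, 0, 0], "rotation": [0, 0, 0]},
  {"dp": [0, 0, 0], "rotation": [0, 0, 0]},
])

```text
t: 18.58
eef_pos: [0.5274, 0.2179, 0.1693]
ee_rot: [-3.142, 0.0, -2.712]
force: [-0.7, -0.3, -1.2]
width: 0.0226
gripper_force: 25.0
```

```bash
python3 - <<'E'
from h import *
p=AX-.068*np.array([np.cos(np.radians(24.6)),np.sin(np.radians(24.6))])
tooldelta([*p,.1643],-155.4); print(readout.get_state()["force"])
E
```

```text
dp [ 0.5 -0.4  5. ] mm/row x 1 rz 0.0
[-0.65174651 -0.26106983 -1.18159462]
```

Lowering the last few millimetres until it is borne.

Request:
carry_out([
  {"dp": [0, 0, 0.003], "rotation": [0, 0, 0]},
  {"dp": [0, 0, 0.002], "rotation": [0, 0, 0]},
  {"dp": [0, 0, 0], "rotation": [0, 0, 0]},
  {"dp": [0, 0, 0], "rotation": [0, 0, 0]},
])

```text
t: 19.08
eef_pos: [0.5294, 0.2187, 0.1669]
ee_rot: [-3.141, 0.006, -2.711]
force: [-0.7, -0.3, 10.5]
width: 0.0224
gripper_force: 25.0
```

Request:
carry_out([
  {"dp": [0, 0, 0.001], "rotation": [0, 0, 0]},
  {"dp": [0, 0, 0.001], "rotation": [0, 0, 0]},
  {"dp": [0, 0, 0], "rotation": [0, 0, 0]},
])

```text
t: 19.45
eef_pos: [0.5307, 0.2194, 0.1665]
ee_rot: [-3.141, 0.009, -2.711]
force: [-0.8, -0.9, 17.1]
width: 0.0226
gripper_force: 25.0
```

Request:
carry_out([
  {"dp": [0, 0, -0.0025], "rotation": [0, 0, 0]},
  {"dp": [0, 0, 0], "rotation": [0, 0, 0]},
  {"dp": [0, 0, 0], "rotation": [0, 0, 0]},
])

```text
t: 19.82
eef_pos: [0.529, 0.2186, 0.1669]
ee_rot: [-3.142, 0.005, -2.711]
force: [-1.0, -0.1, 10.4]
width: 0.0222
gripper_force: 25.0
```

Request:
carry_out([
  {"dp": [0, 0, 0], "rotation": [0, 0, 0]},
  {"dp": [0, 0, 0], "rotation": [0, 0, 0]},
  {"dp": [0, 0, 0], "rotation": [0, 0, 0]},
  {"dp": [0, 0, -0.01], "rotation": [0, 0, 0]},
  {"dp": [0, 0, -0.02], "rotation": [0, 0, 0]},
  {"dp": [0, 0, -0.03], "rotation": [0, 0, 0]},
  {"dp": [0, 0, -0.04], "rotation": [0, 0, 0]},
  {"dp": [0.03, 0, -0.02], "rotation": [0, 0, 0]},
], grip=0.046)

```text
t: 20.82
eef_pos: [0.5012, 0.2059, 0.2868]
ee_rot: [-3.141, 0.002, -2.712]
force: [0.0, 0.6, 0.2]
width: 0.0461
gripper_force: 0.0
```

Request:
carry_out([
  {"dp": [0.04, 0, 0], "rotation": [0, 0, 0]},
  {"dp": [0.04, -0.01, 0], "rotation": [0, 0, 0]},
  {"dp": [0, -0.03, 0], "rotation": [0, 0, 0]},
  {"dp": [0, -0.04, 0], "rotation": [0, 0, 0]},
  {"dp": [0, -0.04, 0], "rotation": [0, 0, 0]},
  {"dp": [0, 0, 0], "rotation": [0, 0, 0]},
])

```text
t: 21.58
eef_pos: [0.4777, 0.061, 0.2851]
ee_rot: [-3.141, 0.0, -2.715]
force: [-0.4, -0.6, 0.1]
width: 0.0457
gripper_force: 0.0
```

```bash
python3 - <<'E'
from h import *
im,d,w=look(); im,d,w=grab("side"); s=readout.get_state(); print(s["eef_pos"])
cv2.imwrite("pics/g5.png",cv2.resize(im[190:390,220:440],None,fx=3,fy=3,interpolation=cv2.INTER_CUBIC)[...,::-1])
E
```

```text
heads
[315. 203.] 103 [0.6288 0.0031 0.1648] [ 0.618 -0.007  0.16 ] [0.639 0.013 0.169]
bails
[322. 200.] 17 [ 0.6442 -0.0126  0.0943] [ 0.639 -0.017  0.065] [ 0.649 -0.007  0.107]
[309. 212.] 29 [0.6159 0.0158 0.1019] [0.608 0.007 0.075] [0.624 0.022 0.117]
[387. 261.] 158 [ 0.515  -0.1539  0.1059] [ 0.488 -0.16   0.065] [ 0.536 -0.146  0.125]
tree
[222. 214.] 124 [0.597  0.179  0.2225] [0.586 0.168 0.217] [0.609 0.19  0.227]
[246. 213.] 32 [0.6017 0.1374 0.204 ] [0.596 0.133 0.198] [0.608 0.143 0.207]
[190. 218.] 140 [0.589  0.2448 0.2074] [0.578 0.234 0.196] [0.602 0.26  0.214]
[200. 250.] 128 [0.5281 0.2185 0.225 ] [0.518 0.207 0.198] [0.539 0.231 0.23 ]
[147. 256.] 36 [0.5148 0.3263 0.2038] [0.51  0.321 0.197] [0.52  0.332 0.207]
[0.47720089 0.06260545 0.28492407]
```

View pics/g5.png

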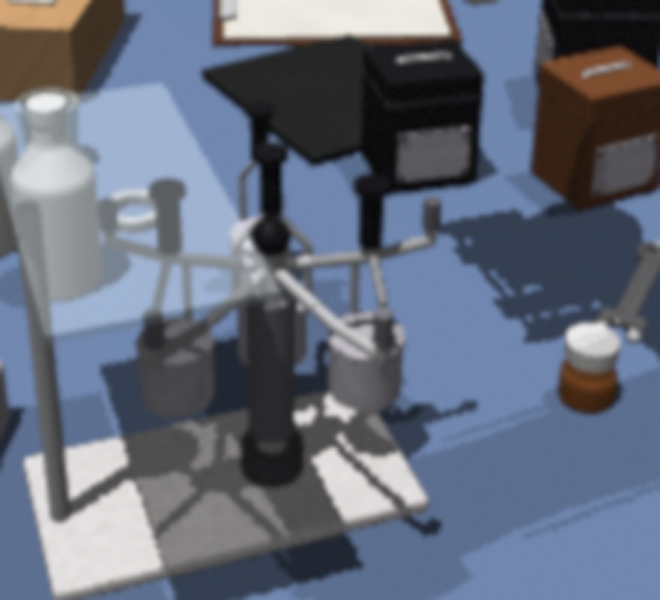

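Can B hangs on branch 4, at crop (365,270). Now I'll turn branch 3 to the front, gripping its knob at (0.515, 0.326).

```bash
python3 - <<'E'
from h import *
tooldelta([.5149,.3263,.170],-150.4,n=8); arc([.5149,.3263,.17],-150.4,72,14)
E
```

```text
dp [-18.   28.   14.4] mm/row x 8 rz -5.1
[ 9.47 -2.63] [ 9.47 -2.63] rz/row -5.142857142857143 end [0.48935158 0.20006438 0.17      ] -78.40000000000006
```

Request:
carry_out([
  {"dp": [-0.024, 0.0373, 0], "rotation": [0, 0, 0]},
  {"dp": [-0.024, 0.0373, 0], "rotation": [0, 0, 0]},
  {"dp": [-0.024, 0.0373, 0], "rotation": [0, 0, 0]},
  {"dp": [-0.024, 0.0373, 0], "rotation": [0, 0, 0]},
  {"dp": [-0.024, 0.0373, 0], "rotation": [0, 0, 0]},
  {"dp": [-0.024, 0.0373, 0], "rotation": [0, 0, -5.1]},
  {"dp": [0, 0, 0.04], "rotation": [0, 0, 0]},
  {"dp": [0, 0, 0], "rotation": [0, 0, 0]},
])

```text
t: 22.68
eef_pos: [0.5127, 0.3264, 0.2417]
ee_rot: [-3.14, -0.006, -2.622]
force: [-0.5, -0.1, 0.2]
width: 0.0455
gripper_force: 0.0
```

Request:
carry_out([
  {"dp": [0, 0, 0], "rotation": [0, 0, 0]},
  {"dp": [0, 0, 0], "rotation": [0, 0, 0]},
])

```text
t: 22.92
eef_pos: [0.5155, 0.3266, 0.2466]
ee_rot: [3.141, 0.003, -2.623]
force: [0.3, -0.0, -0.4]
width: 0.0459
gripper_force: 0.0
```

```bash
python3 - <<'E'
from h import *
tooldelta([.5149,.3263,.170],-150.4)
E
```

```text
dp [ 0.9  0.  76.6] mm/row x 1 rz 0.1
```

Request:
carry_out([
  {"dp": [0.0005, 0, 0.02], "rotation": [0, 0, 0]},
  {"dp": [0, 0, 0.02], "rotation": [0, 0, 0]},
  {"dp": [0, 0, 0.016], "rotation": [0, 0, 0]},
  {"dp": [0, 0, 0.012], "rotation": [0, 0, 0]},
  {"dp": [0, 0, 0.008], "rotation": [0, 0, 0]},
  {"dp": [0, 0, 0], "rotation": [0, 0, 0]},
])

```text
t: 23.68
eef_pos: [0.5144, 0.3259, 0.1682]
ee_rot: [-3.141, -0.001, -2.623]
force: [0.5, 0.8, -0.2]
width: 0.0459
gripper_force: 0.0
```

Request:
carry_out([
  {"dp": [0, 0, 0], "rotation": [0, 0, 0]},
  {"dp": [0, 0, 0], "rotation": [0, 0, 0]},
  {"dp": [0, 0, 0], "rotation": [0, 0, 0]},
  {"dp": [0, 0, 0], "rotation": [0, 0, 0]},
  {"dp": [0, 0, 0], "rotation": [0, 0, 0]},
  {"dp": [0, 0, 0], "rotation": [0, 0, 0]},
], grip=0, force=12)

```text
t: 24.42
eef_pos: [0.5144, 0.3265, 0.1687]
ee_rot: [3.141, 0.0, -2.623]
force: [-2.5, 2.4, 1.8]
width: 0.0116
gripper_force: 12.0
```

Request:
carry_out([
  {"dp": [0.00474, -0.0011, 0], "rotation": [0, 0, -2.57]},
  {"dp": [0.00474, -0.0011, 0], "rotation": [0, 0, -2.57]},
  {"dp": [0.00947, -0.00263, 0], "rotation": [0, 0, -5.14]},
  {"dp": [0.00947, -0.00263, 0], "rotation": [0, 0, -5.14]},
  {"dp": [0.00947, -0.00263, 0], "rotation": [0, 0, -5.14]},
  {"dp": [0.00947, -0.00263, 0], "rotation": [0, 0, -5.14]},
  {"dp": [0.00947, -0.00263, 0], "rotation": [0, 0, -5.14]},
  {"dp": [0.00947, -0.00263, 0], "rotation": [0, 0, -5.14]},
])

```text
t: 25.42
eef_pos: [0.482, 0.2669, 0.1687]
ee_rot: [-3.14, 0.001, -1.992]
force: [4.9, -0.6, -2.9]
width: 0.0118
gripper_force: 12.0
```

Request:
carry_out([
  {"dp": [0.00947, -0.00263, 0], "rotation": [0, 0, -5.14]},
  {"dp": [0.00947, -0.00263, 0], "rotation": [0, 0, -5.14]},
  {"dp": [0.00947, -0.00263, 0], "rotation": [0, 0, -5.14]},
  {"dp": [0.00947, -0.00263, 0], "rotation": [0, 0, -5.14]},
  {"dp": [0.00947, -0.00263, 0], "rotation": [0, 0, -5.14]},
  {"dp": [0.00947, -0.00263, 0], "rotation": [0, 0, -5.14]},
  {"dp": [0.00474, -0.0011, 0], "rotation": [0, 0, -2.57]},
  {"dp": [0.00474, -0.0011, 0], "rotation": [0, 0, -2.57]},
])

```text
t: 26.42
eef_pos: [0.4902, 0.2005, 0.1687]
ee_rot: [-3.139, 0.001, -1.366]
force: [3.5, 2.6, -4.3]
width: 0.0115
gripper_force: 12.0
```

Request:
carry_out([
  {"dp": [0, 0, 0], "rotation": [0, 0, 0]},
  {"dp": [0, 0, 0], "rotation": [0, 0, 0]},
  {"dp": [0, 0, 0], "rotation": [0, 0, 0]},
  {"dp": [0, 0, -0.02], "rotation": [0, 0, 0]},
  {"dp": [0, 0, -0.05], "rotation": [0, 0, 0]},
  {"dp": [0, 0, -0.04], "rotation": [0, 0, 0]},
  {"dp": [0, 0, 0], "rotation": [0, 0, 0]},
], grip=0.04)

```text
t: 27.3
eef_pos: [0.4902, 0.201, 0.2822]
ee_rot: [-3.136, 0.002, -1.367]
force: [-0.1, 0.4, -0.9]
width: 0.04
gripper_force: 0.0
```

Request:
carry_out([
  {"dp": [0.037, 0.027, 0], "rotation": [0, 0, 0]},
  {"dp": [0.037, 0.027, 0], "rotation": [0, 0, 0]},
  {"dp": [0.037, 0.027, 0], "rotation": [0, 0, 0]},
  {"dp": [0.037, 0.027, 0], "rotation": [0, 0, 0]},
  {"dp": [0, 0, 0], "rotation": [0, 0, 9.5]},
  {"dp": [0, 0, 0], "rotation": [0, 0, 9.5]},
  {"dp": [0, 0, 0], "rotation": [0, 0, 9.5]},
  {"dp": [0, 0, 0], "rotation": [0, 0, 9.5]},
])

```text
t: 28.3
eef_pos: [0.4125, 0.0331, 0.2779]
ee_rot: [3.141, -0.001, -2.036]
force: [-0.2, -0.1, 1.8]
width: 0.0401
gripper_force: 0.0
```

Request:
carry_out([
  {"dp": [0, 0, 0], "rotation": [0, 0, 9.5]},
  {"dp": [0, 0, 0], "rotation": [0, 0, 9]},
  {"dp": [0, 0, 0], "rotation": [0, 0, 0]},
  {"dp": [0, 0, 0], "rotation": [0, 0, 0]},
])

```text
t: 28.8
eef_pos: [0.4128, 0.0333, 0.2782]
ee_rot: [3.141, -0.0, -2.35]
force: [-0.3, -0.1, 0.7]
width: 0.0399
gripper_force: 0.0
```

```bash
python3 - <<'E'
from h import *
im,d,w=look()
tooldelta([.6287,.0032,.107],-135)
E
```

```text
heads
[315. 203.] 102 [0.6287 0.0033 0.1649] [ 0.618 -0.007  0.161] [0.639 0.013 0.172]
bails
[322. 200.] 16 [ 0.6441 -0.0124  0.0965] [ 0.638 -0.016  0.076] [ 0.648 -0.007  0.104]
[309. 212.] 30 [0.6158 0.0159 0.0999] [0.608 0.007 0.068] [0.624 0.022 0.115]
[387. 260.] 149 [ 0.5153 -0.1538  0.1072] [ 0.488 -0.16   0.065] [ 0.536 -0.145  0.126]
tree
[222. 215.] 126 [0.5957 0.1795 0.2255] [0.585 0.168 0.2  ] [0.607 0.191 0.23 ]
[246. 214.] 34 [0.6002 0.137  0.2032] [0.595 0.132 0.197] [0.606 0.143 0.207]
[190. 218.] 140 [0.5889 0.2449 0.2074] [0.578 0.234 0.197] [0.602 0.259 0.216]
[146. 255.] 36 [0.5161 0.3275 0.2043] [0.51  0.323 0.196] [0.522 0.334 0.209]
[211. 270.] 33 [0.4889 0.2016 0.2043] [0.484 0.196 0.196] [0.493 0.208 0.208]
dp [-130.5 -174.7  171.2] mm/row x 1 rz 0.3
```

Request:
carry_out([
  {"dp": [-0.026, -0.035, 0], "rotation": [0, 0, 0]},
  {"dp": [-0.026, -0.035, 0], "rotation": [0, 0, 0]},
  {"dp": [-0.026, -0.035, 0], "rotation": [0, 0, 0]},
  {"dp": [-0.026, -0.035, 0], "rotation": [0, 0, 0]},
  {"dp": [-0.0265, -0.0347, 0], "rotation": [0, 0, 0]},
  {"dp": [0, 0, 0.05], "rotation": [0, 0, 0]},
  {"dp": [0, 0, 0.05], "rotation": [0, 0, 0]},
  {"dp": [0, 0, 0], "rotation": [0, 0, 0]},
], grip=0.056)

```text
t: 29.85
eef_pos: [0.6262, 0.002, 0.1744]
ee_rot: [3.137, -0.007, -2.353]
force: [0.4, -0.4, 1.0]
width: 0.0562
gripper_force: 0.0
```

Request:
carry_out([
  {"dp": [0, 0, 0], "rotation": [0, 0, 0]},
  {"dp": [0, 0, 0], "rotation": [0, 0, 0]},
])

```text
t: 30.1
eef_pos: [0.6303, 0.003, 0.1814]
ee_rot: [-3.139, 0.003, -2.353]
force: [-0.5, 0.0, 0.5]
width: 0.0559
gripper_force: 0.0
```

```bash
python3 - <<'E'
from h import *
tooldelta([.6287,.0033,.107],-135)
E
```

```text
dp [ 1.1  1.6 74.4] mm/row x 1 rz 0.2
```

Request:
carry_out([
  {"dp": [0.0005, 0.0008, 0.025], "rotation": [0, 0, 0]},
  {"dp": [0, 0, 0.02], "rotation": [0, 0, 0]},
  {"dp": [0, 0, 0.018], "rotation": [0, 0, 0]},
  {"dp": [0, 0, 0.01], "rotation": [0, 0, 0]},
  {"dp": [0, 0, 0], "rotation": [0, 0, 0]},
  {"dp": [0, 0, 0], "rotation": [0, 0, 0]},
])

```text
t: 30.85
eef_pos: [0.6285, 0.0029, 0.1063]
ee_rot: [-3.141, 0.001, -2.353]
force: [-0.8, 0.6, -0.4]
width: 0.0558
gripper_force: 0.0
```

Request:
carry_out([
  {"dp": [0, 0, 0], "rotation": [0, 0, 0]},
  {"dp": [0, 0, 0], "rotation": [0, 0, 0]},
  {"dp": [0, 0, 0], "rotation": [0, 0, 0]},
  {"dp": [0, 0, 0], "rotation": [0, 0, 0]},
  {"dp": [0, 0, 0], "rotation": [0, 0, 0]},
  {"dp": [0, 0, 0], "rotation": [0, 0, 0]},
], grip=0, force=25)

```text
t: 31.6
eef_pos: [0.6281, 0.0028, 0.1057]
ee_rot: [-3.141, 0.0, -2.353]
force: [-0.8, -0.4, 0.8]
width: 0.0227
gripper_force: 25.0
```

Request:
carry_out([
  {"dp": [0, 0, -0.01], "rotation": [0, 0, 0]},
  {"dp": [0, 0, -0.03], "rotation": [0, 0, 0]},
  {"dp": [0, 0, -0.035], "rotation": [0, 0, 0]},
  {"dp": [0, 0, -0.03], "rotation": [0, 0, 0]},
  {"dp": [0, 0, 0], "rotation": [0, 0, 0]},
  {"dp": [0, 0, 0], "rotation": [0, 0, 0]},
])

```text
t: 32.35
eef_pos: [0.6274, 0.0029, 0.2102]
ee_rot: [3.141, -0.0, -2.354]
force: [0.1, 0.6, -2.0]
width: 0.0225
gripper_force: 25.0
```

```bash
python3 - <<'E'
from h import *
u=-np.array([np.cos(np.radians(23.8)),np.sin(np.radians(23.8))]); p=AX+.165*u; print(p, AX+.068*u)
tooldelta([*p,.2113],-156.2,n=7)
E
```

```text
[0.43803165 0.17901503] [0.52678274 0.21815892]
dp [ 1.2 36.9 -0.1] mm/row x 7 rz 21.3
```

Request:
carry_out([
  {"dp": [0.001, 0.02, 0], "rotation": [0, 0, 0]},
  {"dp": [0.001, 0.0395, 0], "rotation": [0, 0, 0]},
  {"dp": [0.001, 0.0395, 0], "rotation": [0, 0, 0]},
  {"dp": [0.001, 0.0395, 0], "rotation": [0, 0, 0]},
  {"dp": [0.001, 0.0395, 0], "rotation": [0, 0, 0]},
  {"dp": [0.002, 0.0395, 0], "rotation": [0, 0, 0]},
  {"dp": [0.0015, 0.0405, 0], "rotation": [0, 0, 7]},
  {"dp": [0, 0, 0], "rotation": [0, 0, 7]},
])

```text
t: 33.35
eef_pos: [0.4364, 0.1799, 0.21]
ee_rot: [3.141, -0.001, -2.599]
force: [-0.0, -0.6, -2.0]
width: 0.0226
gripper_force: 25.0
```

Request:
carry_out([
  {"dp": [0, 0, 0], "rotation": [0, 0, 7.2]},
  {"dp": [0, 0, 0], "rotation": [0, 0, 0]},
  {"dp": [0, 0, 0], "rotation": [0, 0, 0]},
  {"dp": [0, 0, 0], "rotation": [0, 0, 0]},
])

```text
t: 33.85
eef_pos: [0.4389, 0.1786, 0.2104]
ee_rot: [-3.141, -0.0, -2.722]
force: [-0.1, 1.0, -1.4]
width: 0.0225
gripper_force: 25.0
```

```bash
python3 - <<'E'
from h import *
tooldelta([.438,.179,.2113],-156.2)
im,d,w=grab("side")
m=(w[...,0]>.38)&(w[...,0]<.475)&(w[...,1]>.12)&(w[...,1]<.24)&(w[...,2]>.08)
q=w[m]
for z in (.1,.12,.17,.19):
    k=q[(q[:,2]>=z)&(q[:,2]<z+.01)]
    if len(k): print(round(z,2),len(k),k.min(0).round(3),k.max(0).round(3))
E
```

```text
dp [ 0.7  0.7 -0.9] mm/row x 1 rz 0.2
0.1 25 [0.422 0.183 0.106] [0.469 0.204 0.11 ]
0.12 93 [0.421 0.18  0.12 ] [0.47  0.205 0.13 ]
0.17 25 [0.432 0.156 0.171] [0.457 0.205 0.18 ]
0.19 28 [0.431 0.155 0.19 ] [0.456 0.206 0.2  ]
```

Request:
carry_out([
  {"dp": [-0.012, 0.0006, 0], "rotation": [0, 0, 0]},
  {"dp": [-0.016, 0, 0], "rotation": [0, 0, 0]},
  {"dp": [-0.016, 0, 0], "rotation": [0, 0, 0]},
  {"dp": [-0.016, 0, 0], "rotation": [0, 0, 0]},
  {"dp": [-0.016, 0, 0], "rotation": [0, 0, 0]},
  {"dp": [-0.013, 0, 0], "rotation": [0, 0, 0]},
  {"dp": [-0.008, 0, 0], "rotation": [0, 0, 0]},
  {"dp": [0, 0, 0], "rotation": [0, 0, 0]},
])

```text
t: 34.9
eef_pos: [0.5277, 0.2188, 0.2103]
ee_rot: [-3.142, -0.0, -2.724]
force: [-0.1, -0.2, -2.2]
width: 0.0222
gripper_force: 25.0
```

Request:
carry_out([
  {"dp": [0, 0, 0.01], "rotation": [0, 0, 0]},
  {"dp": [0, 0, 0.01], "rotation": [0, 0, 0]},
  {"dp": [0, 0, 0.01], "rotation": [0, 0, 0]},
  {"dp": [0, 0, 0.008], "rotation": [0, 0, 0]},
  {"dp": [0, 0, 0.005], "rotation": [0, 0, 0]},
  {"dp": [0, 0, 0.001], "rotation": [0, 0, 0]},
  {"dp": [0, 0, 0], "rotation": [0, 0, 0]},
])

```text
t: 35.78
eef_pos: [0.5275, 0.2188, 0.1667]
ee_rot: [3.141, 0.0, -2.723]
force: [-0.3, 0.3, -0.6]
width: 0.0226
gripper_force: 25.0
```

Request:
carry_out([
  {"dp": [0, 0, 0.001], "rotation": [0, 0, 0]},
  {"dp": [0, 0, 0], "rotation": [0, 0, 0]},
  {"dp": [0, 0, 0], "rotation": [0, 0, 0]},
])

```text
t: 36.15
eef_pos: [0.528, 0.219, 0.1664]
ee_rot: [3.141, 0.002, -2.723]
force: [0.0, 2.3, 4.9]
width: 0.0227
gripper_force: 25.0
```

Request:
carry_out([
  {"dp": [0, 0, 0], "rotation": [0, 0, 0]},
  {"dp": [0, 0, 0], "rotation": [0, 0, 0]},
  {"dp": [0, 0, 0], "rotation": [0, 0, 0]},
  {"dp": [0, 0, -0.01], "rotation": [0, 0, 0]},
  {"dp": [0, 0, -0.02], "rotation": [0, 0, 0]},
  {"dp": [0, 0, -0.03], "rotation": [0, 0, 0]},
  {"dp": [0, 0, -0.04], "rotation": [0, 0, 0]},
  {"dp": [0.03, 0, -0.02], "rotation": [0, 0, 0]},
], grip=0.046)

```text
t: 37.15
eef_pos: [0.5013, 0.2071, 0.2878]
ee_rot: [-3.141, 0.002, -2.724]
force: [-0.0, -0.2, -1.0]
width: 0.046
gripper_force: 0.0
```

Request:
carry_out([
  {"dp": [0.03, 0, 0], "rotation": [0, 0, 0]},
  {"dp": [0.03, -0.02, 0], "rotation": [0, 0, 0]},
  {"dp": [0, -0.04, 0], "rotation": [0, 0, 0]},
  {"dp": [0, -0.04, 0], "rotation": [0, 0, 0]},
  {"dp": [0, -0.05, 0], "rotation": [0, 0, 0]},
  {"dp": [0, 0, 0], "rotation": [0, 0, 0]},
  {"dp": [0, 0, 0], "rotation": [0, 0, 0]},
])

```text
t: 38.02
eef_pos: [0.506, 0.0449, 0.2859]
ee_rot: [3.141, 0.0, -2.725]
force: [0.5, 0.4, -0.1]
width: 0.0459
gripper_force: 0.0
```

```bash
python3 - <<'E'
from h import *
im,d,w=look(); print(readout.get_state()["eef_pos"])
for nm,zl,zh,b in(("case",.114,.13,(.4,.6,-.3,-.1)),("mat",.008,.017,(.4,.8,-.55,-.15))):
    m=(w[...,2]>zl)&(w[...,2]<zh)&(w[...,0]>b[0])&(w[...,0]<b[1])&(w[...,1]>b[2])&(w[...,1]<b[3])&(im.mean(2)<70)
    m=cv2.morphologyEx(m.astype(np.uint8),cv2.MORPH_OPEN,np.ones((5,5))) if nm=="mat" else m.astype(np.uint8)
    n,l,s,c=cv2.connectedComponentsWithStats(m); i=1+s[1:,4].argmax()
    q=w[l==i]; r=cv2.minAreaRect((q[:,:2]*1000).astype(np.float32)); print(nm,s[i,4],r,cv2.boxPoints(r).round().tolist())
cv2.imwrite("pics/g6.png",cv2.resize(im[130:330,140:560],None,fx=1.9,fy=1.9,interpolation=cv2.INTER_CUBIC)[...,::-1])
E
```

```text
heads
bails
[387. 261.] 154 [ 0.5151 -0.154   0.1069] [ 0.486 -0.16   0.066] [ 0.536 -0.146  0.125]
tree
[222. 215.] 126 [0.5956 0.1794 0.2253] [0.585 0.168 0.197] [0.606 0.191 0.23 ]
[246. 213.] 27 [0.6011 0.1374 0.2044] [0.596 0.132 0.198] [0.606 0.143 0.209]
[190. 218.] 141 [0.5889 0.245  0.2071] [0.578 0.234 0.196] [0.602 0.259 0.214]
[198. 247.] 50 [0.5331 0.2221 0.2262] [0.525 0.212 0.221] [0.539 0.231 0.23 ]
[146. 255.] 36 [0.516  0.3276 0.2039] [0.51  0.322 0.197] [0.522 0.334 0.209]
[0.50594919 0.04539289 0.2859205 ]
case 1618 ((500.4216613769531, -200.6566619873047), (95.21444702148438, 84.9049301147461), 19.99910545349121) [[441.0, -177.0], [470.0, -257.0], [560.0, -224.0], [531.0, -144.0]]
mat 5897 ((597.0662841796875, -348.1810607910156), (196.72181701660156, 240.1976318359375), 37.18784713745117) [[446.0, -312.0], [591.0, -503.0], [748.0, -384.0], [603.0, -193.0]]
```

View pics/g6.png

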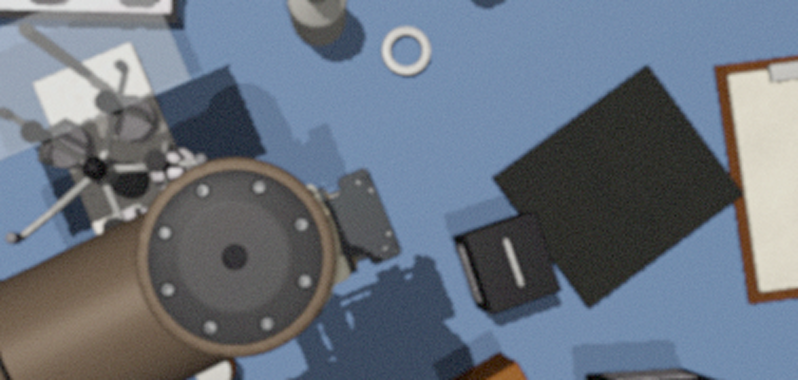

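Both cans hang on the front branches, their heads at z 0.226, and no can is left on the bench. The case at crop (510,258) is yawed 17° from the mat edge. I'll square it with a two-finger push, then tip it.

Request:
carry_out([
  {"dp": [0.0403, -0.043, 0], "rotation": [0, 0, 0]},
  {"dp": [0.0403, -0.043, 0], "rotation": [0, 0, 0]},
  {"dp": [0.0403, -0.043, 0], "rotation": [0, 0, 0]},
  {"dp": [0, 0, 0], "rotation": [0, 0, -10.3]},
  {"dp": [0, 0, 0], "rotation": [0, 0, -10.3]},
  {"dp": [0, 0, 0], "rotation": [0, 0, -10.3]},
  {"dp": [0, 0, 0], "rotation": [0, 0, -10.3]},
  {"dp": [0, 0, 0], "rotation": [0, 0, -10.3]},
], grip=0.05)

```text
t: 39.08
eef_pos: [0.4481, -0.1208, 0.2859]
ee_rot: [-3.141, 0.0, -1.817]
force: [0.3, -0.4, -0.4]
width: 0.0502
gripper_force: 0.0
```

Request:
carry_out([
  {"dp": [0, 0, 0], "rotation": [0, 0, -10.3]},
  {"dp": [0, 0, 0], "rotation": [0, 0, -10.3]},
  {"dp": [0, 0, 0], "rotation": [0, 0, -10.3]},
  {"dp": [0, 0, 0], "rotation": [0, 0, -10.3]},
  {"dp": [0, 0, 0], "rotation": [0, 0, -10.3]},
  {"dp": [0, 0, 0], "rotation": [0, 0, 0]},
  {"dp": [0, 0, 0], "rotation": [0, 0, 0]},
  {"dp": [0, 0, 0], "rotation": [0, 0, 0]},
])

```text
t: 40.08
eef_pos: [0.448, -0.1216, 0.2856]
ee_rot: [-3.141, -0.0, -0.928]
force: [0.4, 1.2, -0.3]
width: 0.0504
gripper_force: 0.0
```

```bash
cat >> h.py <<'E'
MC=np.array([.597,-.348]); MX=np.array([.605,-.796]); MY=np.array([.796,.605])
def m2w(x,y): return MC+x*MX+y*MY
def case():
    im,d,w=grab("top"); rel=w[...,:2]-MC; X=rel@MX; Y=rel@MY
    m=(X>-.25)&(X<.12)&(abs(Y-.01)<.1)&(w[...,2]>.03)&(w[...,2]<.16)&(im.mean(2)<250)
    z=w[...,2][m]; zt=np.percentile(z,90); k=m&(w[...,2]>zt-.012)
    r=cv2.minAreaRect(np.c_[X[k],Y[k]].astype(np.float32)*1000); print("ztop",zt.round(3),"mat frame rect",np.round(r[0]),np.round(r[1]),round(r[2],1))
    return im,d,w
def mpos():
    s=readout.get_state(); p=s["eef_pos"]; r=p[:2]-MC; print("tool mat xy",(r@MX).round(4),(r@MY).round(4),"z",p[2].round(4),"F",s["force"].round(1))
E
python3 - <<'E'
from h import *
tooldelta([*m2w(-.27,.018),.057],-52.8); case(); mpos()
E
```

```text
dp [  0.4   0.4 228.6] mm/row x 1 rz -0.3
ztop 0.124 mat frame rect [-173.   22.] [75. 85.] 72.5
tool mat xy -0.2702 0.0183 z 0.2856 F [-0.4 -0.5  0.2]
```

Request:
carry_out([
  {"dp": [0, 0, 0.04], "rotation": [0, 0, 0]},
  {"dp": [0, 0, 0.045], "rotation": [0, 0, 0]},
  {"dp": [0, 0, 0.045], "rotation": [0, 0, 0]},
  {"dp": [0, 0, 0.045], "rotation": [0, 0, 0]},
  {"dp": [0, 0, 0.03], "rotation": [0, 0, 0]},
  {"dp": [0, 0, 0.0236], "rotation": [0, 0, 0]},
  {"dp": [0, 0, 0], "rotation": [0, 0, 0]},
  {"dp": [0, 0, 0], "rotation": [0, 0, 0]},
])

```text
t: 41.12
eef_pos: [0.4487, -0.122, 0.0578]
ee_rot: [-3.141, -0.001, -0.926]
force: [0.3, -0.3, 0.0]
width: 0.0502
gripper_force: 0.0
```

Request:
carry_out([
  {"dp": [0.008, 0, 0], "rotation": [0, 0, 0]},
  {"dp": [0.008, 0, 0], "rotation": [0, 0, 0]},
  {"dp": [0.006, 0, 0], "rotation": [0, 0, 0]},
  {"dp": [0.004, 0, 0], "rotation": [0, 0, 0]},
  {"dp": [0.004, 0, 0], "rotation": [0, 0, 0]},
  {"dp": [0.003, 0, 0], "rotation": [0, 0, 0]},
  {"dp": [0.003, 0, 0], "rotation": [0, 0, 0]},
  {"dp": [0.003, 0, 0], "rotation": [0, 0, 0]},
])

```text
t: 42.12
eef_pos: [0.4683, -0.1529, 0.0563]
ee_rot: [3.138, 0.004, -0.927]
force: [-9.0, 4.1, 4.7]
width: 0.0499
gripper_force: 4.4
```

```bash
python3 - <<'E'
from h import *
case(); mpos()
E
```

```text
ztop 0.124 mat frame rect [-162.   51.] [ 37. 100.] 56.1
tool mat xy -0.233 0.0155 z 0.0561 F [-7.1  2.1  2. ]
```

Request:
carry_out([
  {"dp": [0.003, 0, 0], "rotation": [0, 0, 0]},
  {"dp": [0.003, 0, 0], "rotation": [0, 0, 0]},
  {"dp": [0.003, 0, 0], "rotation": [0, 0, 0]},
  {"dp": [0.003, 0, 0], "rotation": [0, 0, 0]},
  {"dp": [0.002, 0, 0], "rotation": [0, 0, 0]},
  {"dp": [0, 0, 0], "rotation": [0, 0, 0]},
])

```text
t: 42.92
eef_pos: [0.4798, -0.1644, 0.0568]
ee_rot: [3.141, 0.0, -0.926]
force: [-3.0, 0.9, -0.6]
width: 0.05
gripper_force: 1.4
```

```bash
python3 - <<'E'
from h import *
mpos(); im,d,w=grab("side"); rel=w[...,:2]-MC; X=rel@MX; Y=rel@MY
m=(X>-.25)&(X<-.05)&(abs(Y)<.12)&(w[...,2]>.02)&(w[...,2]<.06)&(w[...,1]<-.1); 
for y in np.arange(-.06,.1,.01):
    k=m&(Y>=y)&(Y<y+.01)
    if k.sum()>3: print(y.round(2),k.sum(),np.median(X[k]).round(4))
E
```

```text
tool mat xy -0.2171 0.0178 z 0.0568 F [-3.   0.9 -0.6]
-0.04 13 -0.2046
-0.03 29 -0.2054
-0.02 38 -0.2054
-0.01 33 -0.2046
0.0 36 -0.204
0.01 33 -0.2032
0.02 41 -0.2025
0.03 32 -0.2023
0.04 35 -0.2011
0.05 210 -0.1664
0.06 9 -0.1951
```

The case is squared to within 3° and sits against the edge, its back face at mat x ≈ -0.204. I'll back off, raise, and push high to tip it.

Request:
carry_out([
  {"dp": [0.003, 0, 0], "rotation": [0, 0, 0]},
  {"dp": [0, 0, 0], "rotation": [0, 0, 0]},
  {"dp": [-0.008, 0, 0], "rotation": [0, 0, 0]},
  {"dp": [0, 0.01, -0.015], "rotation": [0, 0, 0]},
  {"dp": [0, 0, -0.015], "rotation": [0, 0, 0]},
  {"dp": [0, 0, 0], "rotation": [0, 0, 0]},
  {"dp": [0.004, 0, 0], "rotation": [0, 0, 0]},
  {"dp": [0.004, 0, 0], "rotation": [0, 0, 0]},
])

```text
t: 43.98
eef_pos: [0.4732, -0.1727, 0.0866]
ee_rot: [3.141, 0.001, -0.926]
force: [-4.2, 4.4, 5.4]
width: 0.05
gripper_force: 3.0
```

Request:
carry_out([
  {"dp": [0.005, 0, 0], "rotation": [0, 0, 0]},
  {"dp": [0.005, 0, 0], "rotation": [0, 0, 0]},
  {"dp": [0.005, 0, 0], "rotation": [0, 0, 0]},
  {"dp": [0.005, 0, 0], "rotation": [0, 0, 0]},
])

```text
t: 44.48
eef_pos: [0.484, -0.1876, 0.0872]
ee_rot: [3.14, 0.004, -0.926]
force: [-11.2, 15.2, 23.0]
width: 0.0498
gripper_force: 11.7
```

```bash
python3 - <<'E'
from h import *
mpos(); im,d,w=grab("side")
cv2.imwrite("pics/g7.png",cv2.resize(im[120:270,280:450],None,fx=4,fy=4,interpolation=cv2.INTER_CUBIC)[...,::-1])
E
```

```text
tool mat xy -0.1961 0.0072 z 0.0872 F [-11.2  15.2  23. ]
```

View pics/g7.png

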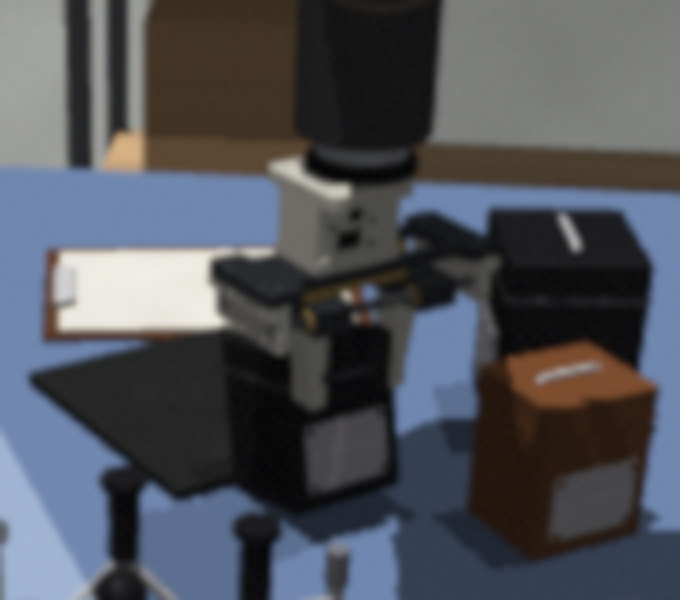

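The case is tilting away from the fingers, its lower back edge lifting at crop (310,505). I'll keep pushing and rise slightly.

Request:
carry_out([
  {"dp": [0.006, 0, -0.003], "rotation": [0, 0, 0]},
  {"dp": [0.006, 0, -0.003], "rotation": [0, 0, 0]},
  {"dp": [0.006, 0, -0.002], "rotation": [0, 0, 0]},
  {"dp": [0.006, 0, -0.002], "rotation": [0, 0, 0]},
])

```text
t: 45.02
eef_pos: [0.5001, -0.2078, 0.0997]
ee_rot: [3.141, -0.0, -0.925]
force: [-12.1, 9.8, 30.8]
width: 0.05
gripper_force: 13.6
```

Request:
carry_out([
  {"dp": [0.006, 0, -0.002], "rotation": [0, 0, 0]},
  {"dp": [0.006, 0, -0.001], "rotation": [0, 0, 0]},
  {"dp": [0.006, 0, 0], "rotation": [0, 0, 0]},
  {"dp": [0.006, 0, 0], "rotation": [0, 0, 0]},
])

```text
t: 45.52
eef_pos: [0.5172, -0.2286, 0.1038]
ee_rot: [-3.139, -0.005, -0.924]
force: [-5.2, 1.4, 28.1]
width: 0.0502
gripper_force: 10.8
```

Request:
carry_out([
  {"dp": [0.006, 0, 0], "rotation": [0, 0, 0]},
  {"dp": [0.006, 0, 0], "rotation": [0, 0, 0]},
  {"dp": [0.006, 0, 0], "rotation": [0, 0, 0]},
  {"dp": [0, 0, 0], "rotation": [0, 0, 0]},
])

```text
t: 46.02
eef_pos: [0.5262, -0.2421, 0.1002]
ee_rot: [-3.141, -0.001, -0.926]
force: [0.4, 0.8, 0.2]
width: 0.0501
gripper_force: 0.0
```

```bash
python3 - <<'E'
from h import *
mpos(); im,d,w=grab("side")
cv2.imwrite("pics/g8.png",cv2.resize(im[120:270,280:450],None,fx=4,fy=4,interpolation=cv2.INTER_CUBIC)[...,::-1])
E
```

```text
tool mat xy -0.1271 0.0077 z 0.1002 F [0.4 0.8 0.2]
```

View pics/g8.png

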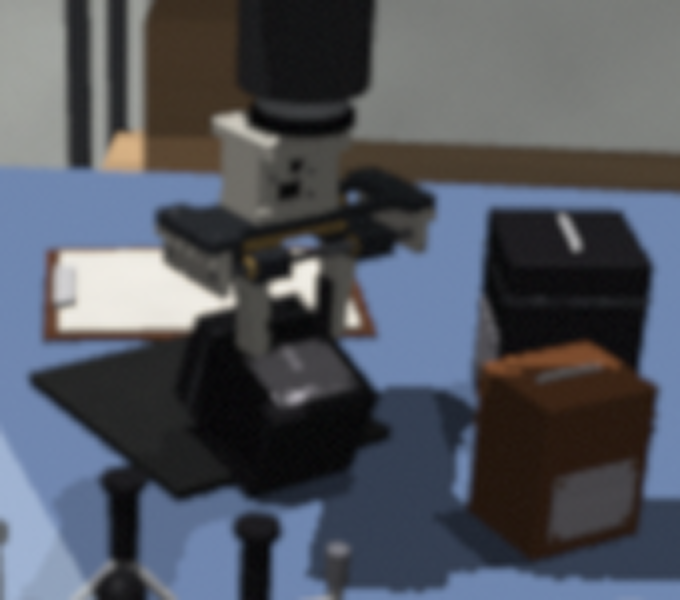

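The case is past balance and falling onto the mat with the plate up. I'll wait, retreat upwards and check.

Request:
carry_out([
  {"dp": [0, 0, 0], "rotation": [0, 0, 0]},
  {"dp": [0, 0, 0], "rotation": [0, 0, 0]},
  {"dp": [0, 0, 0], "rotation": [0, 0, 0]},
  {"dp": [-0.02, 0, -0.02], "rotation": [0, 0, 0]},
  {"dp": [-0.03, 0, -0.04], "rotation": [0, 0, 0]},
  {"dp": [-0.04, 0, -0.04], "rotation": [0, 0, 0]},
  {"dp": [-0.04, 0, -0.03], "rotation": [0, 0, 0]},
  {"dp": [-0.03, 0, -0.02], "rotation": [0, 0, 0]},
])

```text
t: 47.08
eef_pos: [0.4285, -0.1126, 0.2516]
ee_rot: [-3.14, -0.001, -0.925]
force: [1.1, 0.6, -0.7]
width: 0.05
gripper_force: 0.0
```

```bash
python3 - <<'E'
from h import *
im,d,w=case(); mpos(); look()
rel=w[...,:2]-MC; X=rel@MX; Y=rel@MY; m=(w[...,2]>.06)&(w[...,2]<.13)&(abs(X+.05)<.15)&(abs(Y)<.1)
A=np.c_[X[m],Y[m],np.ones(m.sum())]; print(m.sum(),np.linalg.lstsq(A,w[...,2][m],rcond=None)[0].round(3))
a=im[130:330,340:560]; g,_,_=grab("side"); b=g[150:270,230:450]
b=cv2.resize(b,(600,327)); a=cv2.resize(a,(300,273))
o=np.zeros((600,600,3),np.uint8); o[:327]=b; o[327:,:300]=a
cv2.imwrite("pics/g9.png",o[...,::-1])
E
```

```text
ztop 0.1 mat frame rect [-88.   5.] [ 96. 121.] 89.8
tool mat xy -0.2906 0.0084 z 0.2541 F [-2.7  1.5  1.4]
heads
bails
tree
[222. 215.] 126 [0.5956 0.1795 0.2259] [0.585 0.168 0.202] [0.607 0.191 0.231]
[246. 214.] 32 [0.6003 0.1371 0.204 ] [0.596 0.132 0.197] [0.606 0.143 0.208]
[190. 218.] 141 [0.5889 0.245  0.2074] [0.578 0.234 0.198] [0.601 0.259 0.215]
[200. 250.] 131 [0.5277 0.219  0.2245] [0.516 0.208 0.197] [0.539 0.231 0.231]
[146. 255.] 37 [0.5162 0.3275 0.2034] [0.51  0.322 0.197] [0.522 0.334 0.208]
[211. 270.] 33 [0.489  0.2016 0.2045] [0.484 0.197 0.197] [0.493 0.208 0.209]
2568 [ 0.027 -0.03   0.098]
```

View pics/g9.png

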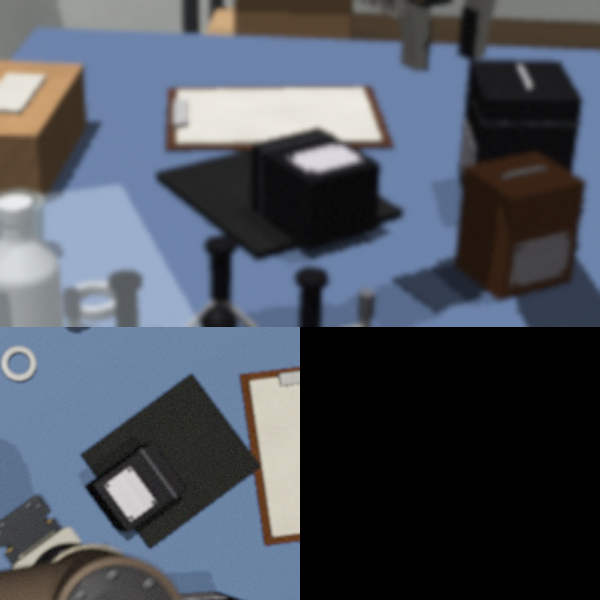

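The case lies flat on the mat, plate up, its top at 0.097, but its base end overhangs the edge by about 28 mm. I'll slide it gently fully onto the mat.

Request:
carry_out([
  {"dp": [0.038, 0, 0], "rotation": [0, 0, 0]},
  {"dp": [0.038, -0.004, 0], "rotation": [0, 0, 0]},
  {"dp": [0.036, 0, 0], "rotation": [0, 0, 0]},
  {"dp": [0, 0, 0.04], "rotation": [0, 0, 0]},
  {"dp": [0, 0, 0.05], "rotation": [0, 0, 0]},
  {"dp": [0, 0, 0.05], "rotation": [0, 0, 0]},
  {"dp": [0, 0, 0.03], "rotation": [0, 0, 0]},
  {"dp": [0, 0, 0], "rotation": [0, 0, 0]},
])

```text
t: 48.22
eef_pos: [0.4974, -0.201, 0.0767]
ee_rot: [3.136, 0.005, -0.927]
force: [-0.2, 0.8, 1.1]
width: 0.0501
gripper_force: 0.0
```

```bash
python3 - <<'E'
from h import *
mpos()
E
```

```text
tool mat xy -0.1772 0.0096 z 0.0767 F [-0.2  0.8  1.1]
```

Request:
carry_out([
  {"dp": [0, 0, 0.02], "rotation": [0, 0, 0]},
  {"dp": [0, 0, 0.012], "rotation": [0, 0, 0]},
  {"dp": [0, 0, 0], "rotation": [0, 0, 0]},
  {"dp": [0.006, 0, 0], "rotation": [0, 0, 0]},
  {"dp": [0.006, 0, 0], "rotation": [0, 0, 0]},
  {"dp": [0.005, 0, 0], "rotation": [0, 0, 0]},
  {"dp": [0.005, 0, 0], "rotation": [0, 0, 0]},
  {"dp": [0.005, 0, 0], "rotation": [0, 0, 0]},
])

```text
t: 49.22
eef_pos: [0.5147, -0.2216, 0.0481]
ee_rot: [3.141, 0.002, -0.926]
force: [-6.1, 8.6, 8.5]
width: 0.0497
gripper_force: 5.2
```

Request:
carry_out([
  {"dp": [0.005, 0, 0], "rotation": [0, 0, 0]},
  {"dp": [0.005, 0, 0], "rotation": [0, 0, 0]},
  {"dp": [0.005, 0, 0], "rotation": [0, 0, 0]},
  {"dp": [0.005, 0, 0], "rotation": [0, 0, 0]},
  {"dp": [0.004, 0, 0], "rotation": [0, 0, 0]},
  {"dp": [0, 0, 0], "rotation": [0, 0, 0]},
])

```text
t: 49.98
eef_pos: [0.5291, -0.241, 0.048]
ee_rot: [3.14, 0.002, -0.926]
force: [-3.4, 3.9, 5.5]
width: 0.0501
gripper_force: 3.1
```

Request:
carry_out([
  {"dp": [-0.02, 0, 0], "rotation": [0, 0, 0]},
  {"dp": [-0.01, 0, -0.03], "rotation": [0, 0, 0]},
  {"dp": [-0.02, 0, -0.05], "rotation": [0, 0, 0]},
  {"dp": [-0.05, 0, -0.05], "rotation": [0, 0, 0]},
  {"dp": [-0.05, 0, -0.04], "rotation": [0, 0, 0]},
  {"dp": [0, 0, 0], "rotation": [0, 0, 0]},
  {"dp": [0, 0, 0], "rotation": [0, 0, 0]},
])

```text
t: 50.85
eef_pos: [0.4445, -0.127, 0.2114]
ee_rot: [-3.141, -0.0, -0.925]
force: [-0.4, 0.1, 0.3]
width: 0.0499
gripper_force: 0.0
```

```bash
python3 - <<'E'
from h import *
im,d,w=case(); mpos(); look()
rel=w[...,:2]-MC; X=rel@MX; Y=rel@MY; m=(w[...,2]>.088)&(w[...,2]<.11)&(abs(X+.05)<.15)&(abs(Y)<.1)
A=np.c_[X[m],Y[m],np.ones(m.sum())]; print(m.sum(),np.linalg.lstsq(A,w[...,2][m],rcond=None)[0].round(3))
for l in("bottle","jar","collar"):
    for r in vision.trace(l,"top")[:1]: q=w[r["pixels"]]; print(l,r["score"],np.nanmedian(q,0).round(3))
cv2.imwrite("pics/g10.png",im[...,::-1])
E
```

```text
ztop 0.1 mat frame rect [-57.   4.] [ 95. 121.] 89.6
tool mat xy -0.268 0.012 z 0.2107 F [-0.4 -0.3 -0.6]
heads
bails
tree
[222. 215.] 126 [0.5957 0.1796 0.2252] [0.585 0.168 0.202] [0.607 0.191 0.23 ]
[246. 214.] 34 [0.6003 0.1368 0.2037] [0.596 0.131 0.196] [0.606 0.143 0.21 ]
[190. 218.] 141 [0.589  0.2449 0.2073] [0.578 0.234 0.198] [0.602 0.259 0.215]
[198. 249.] 143 [0.5296 0.2242 0.2224] [0.52  0.214 0.196] [0.541 0.237 0.23 ]
[146. 255.] 35 [0.5163 0.3277 0.2043] [0.51  0.322 0.197] [0.522 0.335 0.209]
[211. 270.] 34 [0.4889 0.2015 0.2039] [0.484 0.196 0.198] [0.493 0.208 0.208]
2430 [-0.004  0.     0.097]
bottle 0.78 [0.782 0.023 0.116]
collar 0.8 [ 0.757 -0.083  0.012]
```

View pics/g10.png

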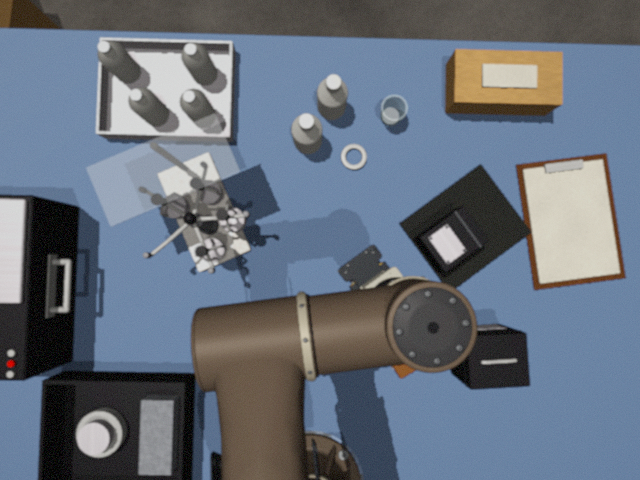

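The case now lies flat and fully on the mat. The front can's head reading shifted by about 5 mm, so I'll check that it is settled and still hung.

Request:
carry_out([
  {"dp": [0, 0, -0.02], "rotation": [0, 0, 0]},
  {"dp": [0, 0, 0], "rotation": [0, 0, 0]},
  {"dp": [0, 0, 0], "rotation": [0, 0, 0]},
  {"dp": [0, 0, 0], "rotation": [0, 0, 0]},
  {"dp": [0, 0, 0], "rotation": [0, 0, 0]},
  {"dp": [0, 0, 0], "rotation": [0, 0, 0]},
  {"dp": [0, 0, 0], "rotation": [0, 0, 0]},
  {"dp": [0, 0, 0], "rotation": [0, 0, 0]},
])

```text
t: 52.1
eef_pos: [0.4444, -0.1271, 0.2312]
ee_rot: [-3.142, -0.0, -0.926]
force: [0.6, 0.1, 0.6]
width: 0.0501
gripper_force: 0.0
```

```bash
python3 - <<'E'
from h import *
im,d,w=look(); blobs(w,.08,.13,(.45,.62,.1,.3),15)
im,d,w=grab("side"); blobs(w,.06,.10,(.45,.62,.1,.3),15)
cv2.imwrite("pics/g11.png",cv2.resize(im[220:390,220:440],None,fx=3,fy=3,interpolation=cv2.INTER_CUBIC)[...,::-1])
E
```

```text
heads
bails
tree
[222. 215.] 126 [0.5957 0.1795 0.2254] [0.585 0.168 0.199] [0.606 0.191 0.23 ]
[246. 214.] 31 [0.6004 0.1371 0.205 ] [0.595 0.132 0.198] [0.606 0.143 0.209]
[190. 218.] 139 [0.5889 0.2449 0.2072] [0.578 0.235 0.199] [0.602 0.259 0.215]
[200. 248.] 135 [0.5304 0.2203 0.2242] [0.52  0.21  0.196] [0.543 0.233 0.23 ]
[146. 255.] 36 [0.5161 0.3276 0.2039] [0.51  0.323 0.196] [0.522 0.335 0.208]
[211. 270.] 32 [0.4889 0.2018 0.2045] [0.484 0.196 0.198] [0.493 0.208 0.209]
[183. 209.] 28 [0.616  0.2851 0.1012] [0.611 0.28  0.081] [0.619 0.295 0.11 ]
[234. 211.] 71 [0.6134 0.1752 0.1107] [0.607 0.159 0.103] [0.619 0.188 0.127]
[178. 215.] 29 [0.6034 0.2953 0.1015] [0.599 0.289 0.08 ] [0.609 0.3   0.11 ]
[237. 224.] 183 [0.5869 0.1689 0.1077] [0.569 0.154 0.08 ] [0.602 0.186 0.121]
[206. 226.] 60 [0.5815 0.2356 0.1033] [0.573 0.23  0.08 ] [0.593 0.249 0.128]
[224. 225.] 46 [0.5843 0.1963 0.1098] [0.573 0.189 0.103] [0.592 0.205 0.114]
[218. 254.] 319 [0.5216 0.2077 0.1079] [0.496 0.191 0.081] [0.547 0.234 0.122]
[205. 259.] 45 [0.5101 0.2342 0.1119] [0.498 0.225 0.106] [0.519 0.241 0.129]
[319. 302.] 55 [0.5794 0.1918 0.0824] [0.577 0.184 0.065] [0.582 0.198 0.099]
[301. 302.] 17 [0.6183 0.1968 0.0827] [0.617 0.195 0.065] [0.62  0.198 0.096]
[349. 316.] 321 [0.5164 0.2328 0.0823] [0.493 0.211 0.061] [0.543 0.24  0.1  ]
[310. 323.] 255 [0.5919 0.2586 0.0802] [0.578 0.247 0.06 ] [0.608 0.265 0.1  ]
```

View pics/g11.png

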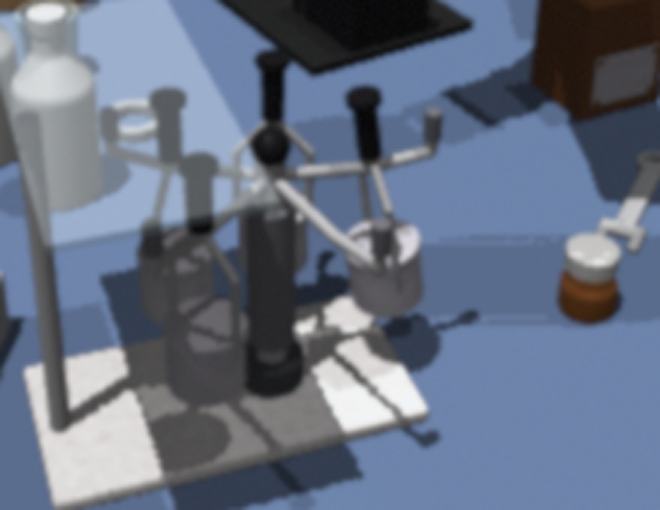

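The front can is still hung at crop (375,260), just swaying slightly after a knock. I'll let it settle before handing in.

Request:
carry_out([
  {"dp": [0, 0, 0], "rotation": [0, 0, 0]},
  {"dp": [0, 0, 0], "rotation": [0, 0, 0]},
  {"dp": [0, 0, 0], "rotation": [0, 0, 0]},
  {"dp": [0, 0, 0], "rotation": [0, 0, 0]},
  {"dp": [0, 0, 0], "rotation": [0, 0, 0]},
  {"dp": [0, 0, 0], "rotation": [0, 0, 0]},
  {"dp": [0, 0, 0], "rotation": [0, 0, 0]},
  {"dp": [0, 0, 0], "rotation": [0, 0, 0]},
])

```text
t: 53.2
eef_pos: [0.4444, -0.1271, 0.2312]
ee_rot: [3.142, 0.0, -0.926]
force: [0.6, -0.3, -0.1]
width: 0.0499
gripper_force: 0.0
```

Request:
carry_out([
  {"dp": [0, 0, 0], "rotation": [0, 0, 0]},
  {"dp": [0, 0, 0], "rotation": [0, 0, 0]},
  {"dp": [0, 0, 0], "rotation": [0, 0, 0]},
  {"dp": [0, 0, 0], "rotation": [0, 0, 0]},
  {"dp": [0, 0, 0], "rotation": [0, 0, 0]},
  {"dp": [0, 0, 0], "rotation": [0, 0, 0]},
  {"dp": [0, 0, 0], "rotation": [0, 0, 0]},
  {"dp": [0, 0, 0], "rotation": [0, 0, 0]},
])

```text
t: 54.2
eef_pos: [0.4444, -0.1272, 0.2312]
ee_rot: [3.142, -0.0, -0.926]
force: [0.1, 0.1, -0.1]
width: 0.0497
gripper_force: 0.0
```

Request:
carry_out([
  {"dp": [0, 0, 0], "rotation": [0, 0, 0]},
  {"dp": [0, 0, 0], "rotation": [0, 0, 0]},
  {"dp": [0, 0, 0], "rotation": [0, 0, 0]},
  {"dp": [0, 0, 0], "rotation": [0, 0, 0]},
  {"dp": [0, 0, 0], "rotation": [0, 0, 0]},
  {"dp": [0, 0, 0], "rotation": [0, 0, 0]},
  {"dp": [0, 0, 0], "rotation": [0, 0, 0]},
  {"dp": [0, 0, 0], "rotation": [0, 0, 0]},
])

```text
t: 55.2
eef_pos: [0.4444, -0.1271, 0.2312]
ee_rot: [3.142, 0.0, -0.926]
force: [0.4, 0.4, -0.7]
width: 0.0502
gripper_force: 0.0
```

```bash
python3 - <<'E'
from h import *
for i in range(5):
    im,d,w=grab("top"); blobs(w,.215,.232,(.45,.57,.15,.3),15)
case()
E
```

```text
[200. 249.] 123 [0.5284 0.2196 0.226 ] [0.518 0.208 0.22 ] [0.539 0.231 0.23 ]
[200. 250.] 125 [0.5281 0.2193 0.2259] [0.518 0.208 0.221] [0.539 0.231 0.23 ]
[200. 250.] 126 [0.5268 0.2189 0.226 ] [0.516 0.208 0.221] [0.539 0.231 0.23 ]
[200. 251.] 125 [0.5262 0.2185 0.2261] [0.516 0.207 0.221] [0.537 0.23  0.231]
[200. 251.] 127 [0.5256 0.2182 0.226 ] [0.514 0.207 0.219] [0.537 0.23  0.231]
ztop 0.1 mat frame rect [-57.   4.] [ 96. 121.] 89.8
```

Only a slight rocking is left. I'll wait two more seconds and hand in.

Request:
carry_out([
  {"dp": [0, 0, 0], "rotation": [0, 0, 0]},
  {"dp": [0, 0, 0], "rotation": [0, 0, 0]},
  {"dp": [0, 0, 0], "rotation": [0, 0, 0]},
  {"dp": [0, 0, 0], "rotation": [0, 0, 0]},
  {"dp": [0, 0, 0], "rotation": [0, 0, 0]},
  {"dp": [0, 0, 0], "rotation": [0, 0, 0]},
  {"dp": [0, 0, 0], "rotation": [0, 0, 0]},
  {"dp": [0, 0, 0], "rotation": [0, 0, 0]},
])

```text
t: 56.5
eef_pos: [0.4444, -0.1271, 0.2312]
ee_rot: [-3.142, 0.0, -0.926]
force: [0.0, -0.5, -0.0]
width: 0.0503
gripper_force: 0.0
```

Request:
carry_out([
  {"dp": [0, 0, 0], "rotation": [0, 0, 0]},
  {"dp": [0, 0, 0], "rotation": [0, 0, 0]},
  {"dp": [0, 0, 0], "rotation": [0, 0, 0]},
  {"dp": [0, 0, 0], "rotation": [0, 0, 0]},
  {"dp": [0, 0, 0], "rotation": [0, 0, 0]},
  {"dp": [0, 0, 0], "rotation": [0, 0, 0]},
  {"dp": [0, 0, 0], "rotation": [0, 0, 0]},
  {"dp": [0, 0, 0], "rotation": [0, 0, 0]},
])

```text
t: 57.5
eef_pos: [0.4444, -0.1271, 0.2312]
ee_rot: [-3.142, -0.0, -0.926]
force: [0.1, 0.8, 0.1]
width: 0.0501
gripper_force: 0.0
```

```bash
python3 - <<'E'
from h import *
print(arm.job_done())
E
```

```text
the job is handed in; nothing more can be done
None
```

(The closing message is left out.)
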